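Match a return spring to the reference gauge and pass it through the gate

TASK

Load the springs on the tester plate one at a time by standing the brass weight on the cap and letting go of it, until you have found the spring whose loaded length matches the height of the gauge standing on the plate. Put the weight back upright on its rubber pad, then take the matching spring through the swing gate, pushing the leaves open at desk level, and leave it standing in the pen with the gate shut behind it. Leave the other two springs standing on the tester plate and do not disturb anything else on the desk.

Things in the scene. Friction and masses are not known exactly. Their poses are not given: they have to be found in the camera images.
- tester: spring tester: flat steel plate lying on the desk, 100 mm (its x) by 260 mm (its y), top face 10 mm above the desk; fixed. Origin under its centre at desk height. The three springs stand on it in a row along its y (about 63 mm apart, in any order), the reference gauge near its +y end.
- gauge_seat (a point): the point on top of the tester plate, near its +y end, where the reference gauge in use stands (the foot of that gauge)
- gauge_p: plain round steel reference gauge, upright, 15 mm diameter (foot 21 mm), 40 mm tall; fixed. Origin at the middle of its foot. One of the three gauges stands on the tester plate (the one in use), the other two in the beech rack at the back.
- gauge_q: the same, 56 mm tall
- gauge_r: the same, 48 mm tall
- weight_mid (a point): brass test weight, 0.5 kg, 66 mm tall: a 48 mm diameter disc 28 mm high with an 18 mm diameter upright stem on it from 28 to 66 mm, to grasp from above. Point half-way up (33 mm above its underside), z up. It starts standing on the rubber pad.
- pad: round black rubber pad, 90 mm diameter, 3 mm thick, fixed on the desk; origin under its centre at desk height
- gate_mid (a point): middle of the pen's gate, at desk height: x points through the gate into the pen, y along the gate. The pen is a low fence on the bare desk, walls 40 mm high, no roof, 134 mm long inside (x 0 to 134 mm) and 132 mm wide inside. Gate opening 96 mm wide between its posts. A part standing 70 mm or more past the gate is clear of its leaves.
- leaf_left (a joint): gate leaf on the +y post (46 mm long, 32 mm high): opening angle, rad, 0 shut, 1.5 fully open. The two leaves meet in the middle, swing inwards only (under 1 N to push) and spring shut by themselves
- leaf_right (a joint): the same for the leaf on the -y post
- spring_a_mid (a point): compression spring in a guide cup, standing on the tester plate, 0.15 kg, 66 mm tall unloaded: foot 38 mm diameter, 7 mm high; steel cup 26 mm diameter from 9 to 32 mm above the underside (grasp here); bare coil; flat cap 28 mm diameter on top (60 to 66 mm). Point half-way up (33 mm above its underside). The three look alike but differ in stiffness.
- cap_a (a joint): how far this spring's cap is pressed down, m: 0 unloaded (under 1.2 mm of sag), 0.030 solid; length = 66 mm minus this. Under the weight alone each spring sinks by its own amount, 9 to 27 mm, and settles in half a second; one of the three then matches the height of the gauge on the plate within 1 mm, the others miss it by 7 mm or more.
- spring_b_mid (a point): compression spring in a guide cup, standing on the tester plate, 0.15 kg, 66 mm tall unloaded: foot 38 mm diameter, 7 mm high; steel cup 26 mm diameter from 9 to 32 mm above the underside (grasp here); bare coil; flat cap 28 mm diameter on top (60 to 66 mm). Point half-way up (33 mm above its underside). The three look alike but differ in stiffness.
- cap_b (a joint): how far this spring's cap is pressed down, m: 0 unloaded (under 1.2 mm of sag), 0.030 solid; length = 66 mm minus this. Under the weight alone each spring sinks by its own amount, 9 to 27 mm, and settles in half a second; one of the three then matches the height of the gauge on the plate within 1 mm, the others miss it by 7 mm or more.
- spring_c_mid (a point): compression spring in a guide cup, standing on the tester plate, 0.15 kg, 66 mm tall unloaded: foot 38 mm diameter, 7 mm high; steel cup 26 mm diameter from 9 to 32 mm above the underside (grasp here); bare coil; flat cap 28 mm diameter on top (60 to 66 mm). Point half-way up (33 mm above its underside). The three look alike but differ in stiffness.
- cap_c (a joint): how far this spring's cap is pressed down, m: 0 unloaded (under 1.2 mm of sag), 0.030 solid; length = 66 mm minus this. Under the weight alone each spring sinks by its own amount, 9 to 27 mm, and settles in half a second; one of the three then matches the height of the gauge on the plate within 1 mm, the others miss it by 7 mm or more.
- loupe: bystander: folded glass loupe in a brass frame, 89 x 40 mm, 13 mm high, lying flat; origin under the lens, the frame reaches 69 mm along its +x
- pitch_pipe: bystander: dark brown bakelite pitch pipe, disc of 64 mm diameter, 17 mm high, lying flat; origin under its centre
- scraper: bystander: reed scraper with ebony handle, 136 mm long along its x (from -85 to +51 mm), 16 mm high, lying flat; origin on the desk under the ferrule
- harmonica: bystander: harmonica, 130 mm long along its y, 30 mm wide, 26 mm high; origin under its centre
- jar: bystander: amber glass jar with black lid, 48 mm diameter, 60 mm tall; origin under its centre
- oil_bottle: bystander: small amber glass oil bottle with black cap, 30 mm diameter, 85 mm tall, standing; origin under its centre
- reed_plate: bystander: brass reed plate, 105 mm along its y, 30 mm wide, 4 mm thick; origin under its centre
- stand: bystander: beech stand with three upright screwdrivers, 50 x 150 mm (along its y), 142 mm tall, fixed; origin under its centre
Mind the look-alikes: they are no part of the job. What is shaped like the part that bears spring_c_mid but green is not meant. Leave any blue look-alike of the part that bears spring_a_mid alone.

How it is judged:
On the way, in this order (a step that is already met when the one before it is completed fails the run):
1. the matching spring, standing on the tester plate, carries the weight alone, let go by the fingers, at its settled loaded length (contact force between each of the fingers, the arm and anything else below 0.3 N and angle between weight_mid's own z axis and vertical below 0.12 rad and ((horizontal distance between weight_mid and spring_a_mid below 0.02 m and x of spring_a_mid in the frame of tester between -0.045 and 0.045 m and y of spring_a_mid in the frame of tester between -0.125 and 0.125 m and height (world z) of spring_a_mid between 0.038 and 0.048 m and angle between spring_a_mid's own z axis and vertical below 0.1 rad and ((horizontal distance between gauge_p and gauge_seat below 0.02 m and value of joint cap_a between 0.0235 and 0.0285 m) or (horizontal distance between gauge_q and gauge_seat below 0.02 m and value of joint cap_a between 0.0075 and 0.0125 m) or (horizontal distance between gauge_r and gauge_seat below 0.02 m and value of joint cap_a between 0.0155 and 0.0205 m))) or (horizontal distance between weight_mid and spring_b_mid below 0.02 m and x of spring_b_mid in the frame of tester between -0.045 and 0.045 m and y of spring_b_mid in the frame of tester between -0.125 and 0.125 m and height (world z) of spring_b_mid between 0.038 and 0.048 m and angle between spring_b_mid's own z axis and vertical below 0.1 rad and ((horizontal distance between gauge_p and gauge_seat below 0.02 m and value of joint cap_b between 0.0235 and 0.0285 m) or (horizontal distance between gauge_q and gauge_seat below 0.02 m and value of joint cap_b between 0.0075 and 0.0125 m) or (horizontal distance between gauge_r and gauge_seat below 0.02 m and value of joint cap_b between 0.0155 and 0.0205 m))) or (horizontal distance between weight_mid and spring_c_mid below 0.02 m and x of spring_c_mid in the frame of tester between -0.045 and 0.045 m and y of spring_c_mid in the frame of tester between -0.125 and 0.125 m and height (world z) of spring_c_mid between 0.038 and 0.048 m and angle between spring_c_mid's own z axis and vertical below 0.1 rad and ((horizontal distance between gauge_p and gauge_seat below 0.02 m and value of joint cap_c between 0.0235 and 0.0285 m) or (horizontal distance between gauge_q and gauge_seat below 0.02 m and value of joint cap_c between 0.0075 and 0.0125 m) or (horizontal distance between gauge_r and gauge_seat below 0.02 m and value of joint cap_c between 0.0155 and 0.0205 m))))), for 0.3 s.
2. with the weight back on its pad, the spring passes the gate at desk level, both leaves pushed open (value of joint each of leaf_left, leaf_right above 0.25 rad and horizontal distance between weight_mid and pad below 0.03 m and height (world z) of weight_mid below 0.042 m and ((x of spring_a_mid in the frame of gate_mid between -0.02 and 0.05 m and y of spring_a_mid in the frame of gate_mid between -0.03 and 0.03 m and height (world z) of spring_a_mid below 0.055 m) or (x of spring_b_mid in the frame of gate_mid between -0.02 and 0.05 m and y of spring_b_mid in the frame of gate_mid between -0.03 and 0.03 m and height (world z) of spring_b_mid below 0.055 m) or (x of spring_c_mid in the frame of gate_mid between -0.02 and 0.05 m and y of spring_c_mid in the frame of gate_mid between -0.03 and 0.03 m and height (world z) of spring_c_mid below 0.055 m))), for 0.02 s.
At the end, for the whole second after the job is handed in: Matching spring (the judge knows it by its unloaded cap's tiny sag) upright on the desk in the pen, 40 to 130 mm past the gate; leaves shut (under 0.08 rad); weight upright on the pad within 30 mm of its centre; other two springs upright on the plate; uprights within 0.1 rad (((x of spring_a_mid in the frame of gate_mid between 0.04 and 0.13 m and y of spring_a_mid in the frame of gate_mid between -0.06 and 0.06 m and height (world z) of spring_a_mid below 0.038 m and angle between spring_a_mid's own z axis and vertical below 0.1 rad) or (x of spring_b_mid in the frame of gate_mid between 0.04 and 0.13 m and y of spring_b_mid in the frame of gate_mid between -0.06 and 0.06 m and height (world z) of spring_b_mid below 0.038 m and angle between spring_b_mid's own z axis and vertical below 0.1 rad) or (x of spring_c_mid in the frame of gate_mid between 0.04 and 0.13 m and y of spring_c_mid in the frame of gate_mid between -0.06 and 0.06 m and height (world z) of spring_c_mid below 0.038 m and angle between spring_c_mid's own z axis and vertical below 0.1 rad)) and ((x of spring_a_mid in the frame of tester between -0.045 and 0.045 m and y of spring_a_mid in the frame of tester between -0.125 and 0.125 m and height (world z) of spring_a_mid between 0.038 and 0.048 m and angle between spring_a_mid's own z axis and vertical below 0.1 rad) or (x of spring_a_mid in the frame of gate_mid between 0.04 and 0.13 m and y of spring_a_mid in the frame of gate_mid between -0.06 and 0.06 m and height (world z) of spring_a_mid below 0.038 m and angle between spring_a_mid's own z axis and vertical below 0.1 rad and ((horizontal distance between gauge_p and gauge_seat below 0.02 m and value of joint cap_a between 0.00086 and 0.00114 m) or (horizontal distance between gauge_q and gauge_seat below 0.02 m and value of joint cap_a between 0.00024 and 0.00052 m) or (horizontal distance between gauge_r and gauge_seat below 0.02 m and value of joint cap_a between 0.00055 and 0.00083 m)))) and ((x of spring_b_mid in the frame of tester between -0.045 and 0.045 m and y of spring_b_mid in the frame of tester between -0.125 and 0.125 m and height (world z) of spring_b_mid between 0.038 and 0.048 m and angle between spring_b_mid's own z axis and vertical below 0.1 rad) or (x of spring_b_mid in the frame of gate_mid between 0.04 and 0.13 m and y of spring_b_mid in the frame of gate_mid between -0.06 and 0.06 m and height (world z) of spring_b_mid below 0.038 m and angle between spring_b_mid's own z axis and vertical below 0.1 rad and ((horizontal distance between gauge_p and gauge_seat below 0.02 m and value of joint cap_b between 0.00086 and 0.00114 m) or (horizontal distance between gauge_q and gauge_seat below 0.02 m and value of joint cap_b between 0.00024 and 0.00052 m) or (horizontal distance between gauge_r and gauge_seat below 0.02 m and value of joint cap_b between 0.00055 and 0.00083 m)))) and ((x of spring_c_mid in the frame of tester between -0.045 and 0.045 m and y of spring_c_mid in the frame of tester between -0.125 and 0.125 m and height (world z) of spring_c_mid between 0.038 and 0.048 m and angle between spring_c_mid's own z axis and vertical below 0.1 rad) or (x of spring_c_mid in the frame of gate_mid between 0.04 and 0.13 m and y of spring_c_mid in the frame of gate_mid between -0.06 and 0.06 m and height (world z) of spring_c_mid below 0.038 m and angle between spring_c_mid's own z axis and vertical below 0.1 rad and ((horizontal distance between gauge_p and gauge_seat below 0.02 m and value of joint cap_c between 0.00086 and 0.00114 m) or (horizontal distance between gauge_q and gauge_seat below 0.02 m and value of joint cap_c between 0.00024 and 0.00052 m) or (horizontal distance between gauge_r and gauge_seat below 0.02 m and value of joint cap_c between 0.00055 and 0.00083 m)))) and value of joint each of leaf_left, leaf_right below 0.08 rad and horizontal distance between weight_mid and pad below 0.03 m and height (world z) of weight_mid between 0.03 and 0.042 m and angle between weight_mid's own z axis and vertical below 0.1 rad); the robot touches nothing.
It fails at once if a bystander (loupe, pitch pipe, scraper, harmonica, jar, oil bottle or reed plate) is disturbed: moved more than 30 mm (distance of any of loupe, pitch_pipe, scraper, harmonica, jar, oil_bottle, reed_plate from where it was at the start of the episode above 0.03 m).
It also fails if it takes over 72 s, if anything falls off the work surface, if the arm or the gripper's body presses on something with over 40 N, if the wrist force passes 120 N, or if a joint passes its speed limit or range.

ROBOT

A 7-joint arm with a two-finger parallel gripper is mounted at the origin on the work surface. World frame = base frame: x ahead of the robot, y to its left, z up, the work surface at z = 0. Lengths are in m, angles in rad, forces in N, time in s.
With the tool pointing down it reaches from about 0.425 to 1.025 m from the base axis. Payload 9.4 kg.
Tool frame: the origin (TCP) lies midway between the tips of the shut fingers; the grasp point (between the pads) lies 19 mm behind it; z points along the fingers, y is the direction in which the jaws open and shut (so a half turn about z gives the same grasp; the last joint's range is limited). The gripper opens to 85 mm and grips with 20 to 120 N. Pads are 22 mm wide; open, the fingers measure 114 mm over their backs; the gripper's body (76 mm by 85 mm) begins 54 mm behind the grasp point. The pads swing forward as they close: fully open they stand 13 mm farther back than shut.
Start: joints at [1.271, 0.599, -0.003, 1.599, 0.002, 0.943, -0.08], TCP at [0.16, -0.707, 0.231] pointing down, gripper open.
Joint ranges: [-2.57, 2.57], [-0.35, 1.97], [-1.29, 1.29], [0.11, 2.56], [-1.05, 4.19], [0.11, 1.86], [-2.63, 2.63]. Speed limits (rad/s): [2.22, 2.22, 3.01, 3.01, 3.14, 3.14, 3.14].

INTERFACE

Orientations are given as a rotation vector (axis times angle).
In Python, from station import status, vision, ctrl, outline_of gives the robot as it stands.
- The arm moves only by the shell command python3 -m pendant 'ROWS' [FORCE]. ROWS is JSON, a list of rows, each a list of 3 entries, a list of its own where there are three numbers: the shift along the tool's x, y, z in m, then the turn about the tool's z in degrees, then the closure, from -1 (fully open) to 1 (shut). In form: [[[tx, ty, tz], roll, hand], ...]. A call has 1 to 12 rows; each row is the pose to reach, as a shift and turn from the pose commanded when the call began, along the tool's axes at that moment; what a row does not reach only later rows make up. A row lasts 1/12 s, in which the tool goes at most 41.7 mm and 7.16 degrees, less where a joint would pass 70% of its speed; a pose out of reach is approached as far as the arm can. A call with a gripper value outside its range is refused whole. The fingers move at their own pace and stop on an object; FORCE is the grip in N (left out, the last holds). Time passes only in rows, so rows that repeat a pose let the fingers close. It gives the time, the measured TCP pose, the force and the opening at its end, in the units of the state.
- status.get_obs(): the state, without advancing time (a new reading comes with each control period).
- vision.get_image(name): name is "side" or "top"; returns the picture (384x512x3 uint8, red, green, blue); there is no depth.
- vision.camera_info(name): a dict with "intrinsics" (3x3 intrinsics, pixels), "rvec" (rotation vector, rad) and "tvec" (3), from world to camera coordinates, as OpenCV has them. Camera axes: x right, y down, z forward; pixel columns grow to the right and rows downward; lengths in m; the calibration is good to about 2 mm. A picture is of the moment at which its call begins. camera_info takes no time and is no camera call.
- ctrl.job_done(): hands the job in, once; it reports no verdict.
Trained networks look in the newest picture that a camera, given by its name, has taken for a name from the list of things; names that differ only in an ending like _2 or _b are one class to them, and where a whole thing is asked for, a point or a joint stands for the part that bears it (a point fixed in the world has none). Each returns a list of dicts, best first, with "score" (0 to 1); they miss things now and then, are a little off and sometimes report something else, mostly with a low value. They report only what shows in the picture. A call takes as long as a camera call. They do not tell look-alikes from the thing itself.
- outline_of(target, camera): "region" (384x512 bool, what is visible of it) and "bbox" ([left, top, right, bottom] in pixels, round what is visible of it).
The state is a dict: "clock": time; "q": joint angles; "joint_vel": joint speeds; "effort": joint torques, N m; "eef_pos": TCP position; "tcp_rot": TCP orientation; "force": force on the tool from outside, world axes, zero at the start; "wrist_torque": the same for the moment, N m; "grip_width": finger opening in m.
Only numpy, scipy, OpenCV 4.12 (cv2) and the standard library are available. Lean on these libraries where they do the work, as an engineer would, in place of code of your own. Each camera call takes 0.05 s, during which the arm holds its last target.

## Working session

There is one attempt and no reset: what is moved stays moved. The work goes in short steps, Python scripts to look and compute and a shell command to move; the robot and the scene stay as the last step left them, time stands still between calls to the robot, and variables do not carry over. Pictures are saved under pics/ and viewed, and the job is handed in when it is done.

```bash
ls; mkdir -p pics; python3 - <<'E'
from station import status, vision
import cv2
o=status.get_obs(); print({k:(v if not hasattr(v,'tolist') else v.tolist()) for k,v in o.items()})
for n in("side","top"):
    im=vision.get_image(n); cv2.imwrite(f"pics/{n}0.png",cv2.resize(im[:,:,::-1],(768,576),interpolation=cv2.INTER_CUBIC)); print(n,vision.camera_info(n))
E
```

```text
pics
{'clock': 0.0, 'q': [1.271277291452832, 0.600142745162797, -0.0025460739380250836, 1.600113781837039, 0.0017853155267788271, 0.9428927585595872, -0.07981945443285368], 'joint_vel': [0.0019404339326019294, 0.00013926698096515777, -0.00012342578700236633, 0.0008830596286463103, 0.0018120267489224915, 0.00046213480355167236, -3.4072988442942264e-05], 'effort': [-5.860768510501657e-06, -77.64549493789673, 1.5652835369110107, -25.80034375190735, 0.012476452393457294, 0.009101662435568869, -2.4336956130355247e-05], 'eef_pos': [0.16009840395122438, -0.7066288301165788, 0.23040992497819043], 'tcp_rot': [-3.120594631723709, -0.3491612407580747, 0.00047194424274117543], 'force': [0.06419431454147492, 0.4896093535595669, -0.4256109551367386], 'wrist_torque': [0.003706191411066486, 0.032926900699975004, -0.020231563102275838], 'grip_width': 0.08561280920119407}
side {'intrinsics': array([[425.80697002,   0.        , 254.36536978],
       [  0.        , 425.80697002, 191.94572148],
       [  0.        ,   0.        ,   1.        ]]), 'rvec': array([ 2.10626095, -0.44031496,  0.2744151 ]), 'tvec': array([-0.50172231,  0.1640518 ,  1.20019889])}
top {'intrinsics': array([[401.22756564,   0.        , 253.47013178],
       [  0.        , 401.22756564, 190.17865088],
       [  0.        ,   0.        ,   1.        ]]), 'rvec': array([ 2.13431407, -2.1978148 ,  0.1182809 ]), 'tvec': array([0.02206135, 0.56847042, 1.13700461])}
```

View pics/side0.png

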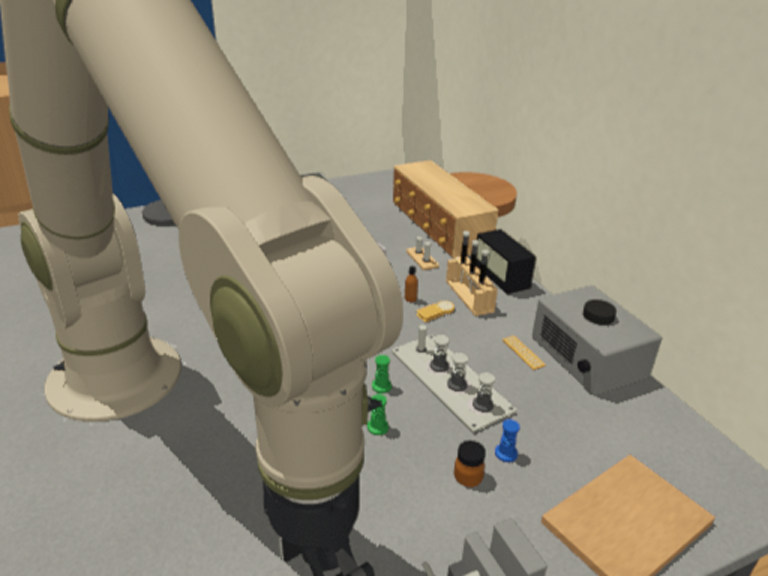

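View pics/top0.png

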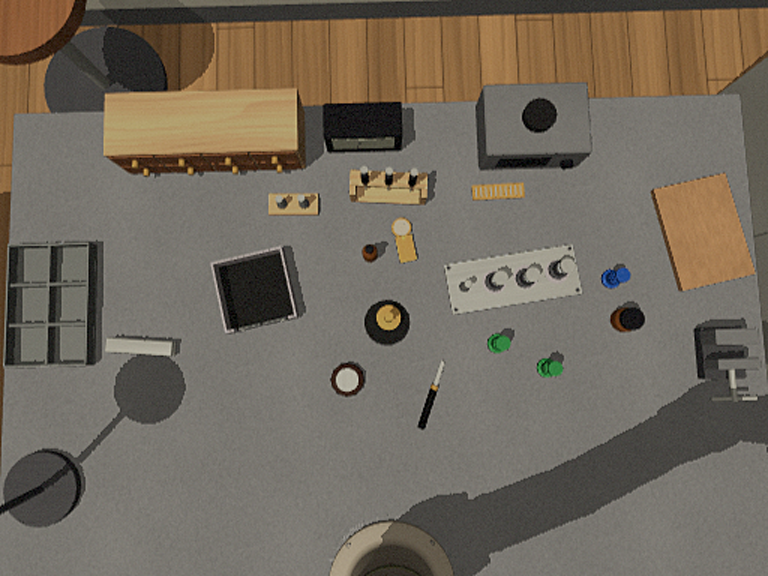

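The top view shows the tester plate at (512,278) with the gauge at its left (+y) end, three grey springs to its right, the weight on its pad at (388,320), and the pen at (255,290). The green and blue look-alikes stand nearby. The arm blocks part of the side view.

```bash
cat > h.py <<'E'
import numpy as np, cv2
from station import status, vision, ctrl, outline_of
from scipy.spatial.transform import Rotation as R
def cam(n):
    c=vision.camera_info(n); return c['intrinsics'],R.from_rotvec(c['rvec']).as_matrix(),np.array(c['tvec'])
def proj(n,p):
    K,r,t=cam(n); q=K@(r@np.asarray(p,float)+t); return q[:2]/q[2]
def back(n,uv,z):
    K,r,t=cam(n); d=r.T@np.linalg.inv(K)@np.array([uv[0],uv[1],1.]); o=-r.T@t
    return o+d*(z-o[2])/d[2]
def save(im,name,box=None,s=None):
    if box: im=im[box[1]:box[3],box[0]:box[2]]
    s=s or min(800/im.shape[1],600/im.shape[0])
    cv2.imwrite(f"pics/{name}.png",cv2.resize(im[:,:,::-1],None,fx=s,fy=s,interpolation=cv2.INTER_CUBIC))
E
python3 - <<'E'
from h import *
im=vision.get_image("top")
save(im,"t1",(130,150,290,260)); save(im,"t2",(280,150,430,260))
for n in("top","side"):
    K,r,t=cam(n); print(n,(-r.T@t).round(3))
def c(t):
    for d in outline_of(t,"top"):
        m=d['region']; 
        ys,xs=np.nonzero(m); print(t,round(d['score'],2),np.round(d['bbox'],1),(round(xs.mean(),1),round(ys.mean(),1)),m.sum())
for t in("tester","pad","weight_mid","spring_a_mid","gauge_p","leaf_left"): c(t)
E
```

```text
top [0.443 0.008 1.192]
side [ 0.058 -1.04   0.796]
tester 0.86 [295.5 164.4 385.9 209.1] (np.float64(339.2), np.float64(186.6)) 2323
tester 0.38 [409.1 205.8 430.4 221. ] (np.float64(418.2), np.float64(212.7)) 288
pad 0.53 [368.9 174.1 384.1 181.4] (np.float64(377.1), np.float64(176.9)) 89
weight_mid 0.49 [250.1 204.1 269.4 222.3] (np.float64(258.6), np.float64(211.6)) 214
spring_a_mid 0.63 [243.6 199.6 272.7 230.6] (np.float64(257.3), np.float64(216.3)) 501
spring_a_mid 0.6 [341.8 179.9 357.9 193. ] (np.float64(350.5), np.float64(184.7)) 155
spring_a_mid 0.5 [398.5 178.2 422.1 192. ] (np.float64(410.0), np.float64(185.0)) 165
gauge_p 0.57 [184.9 129.6 196.4 142.1] (np.float64(187.0), np.float64(134.8)) 59
gauge_p 0.49 [197.8 128.8 205.9 141.4] (np.float64(201.8), np.float64(134.3)) 49
leaf_left 0.21 [316.4 121.1 350.2 134.7] (np.float64(331.8), np.float64(127.4)) 337
```

View pics/t1.png

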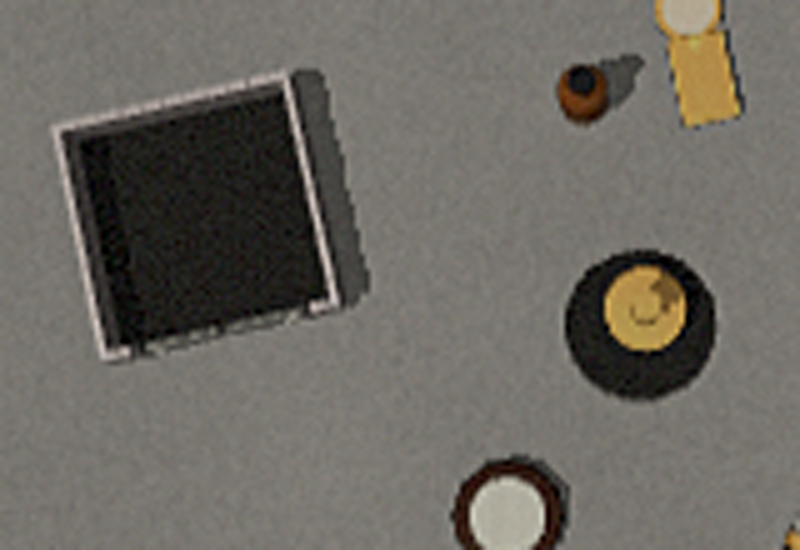

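View pics/t2.png

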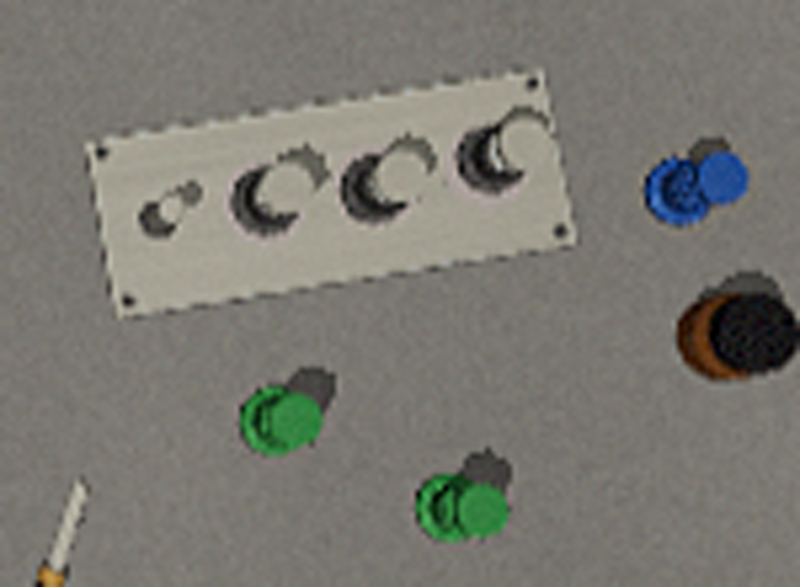

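```bash
python3 - <<'E'
from h import *
im=vision.get_image("top")
c=im[160:205,290:400].astype(np.float32)
c=np.clip((c-60)*1.5,0,255).astype(np.uint8)
save(c,"t3",None,7)
def z1(u,v): return (130+u/5,150+v/5)
def z2(u,v): return (280+u/5.333,150+v/5.333)
def pr(n,uv,z): print(n,back("top",uv,z).round(4))
pr("pad",z1(641,325),.003); pr("wdisc",z1(645,308),.028)
for n,uv in dict(s1=(268,200),s2=(377,187),s3=(492,159)).items(): pr(n,z2(*uv),.017)
pr("gauge",z2(158,218),.012)
for uv in((103,152),(532,83),(561,230),(128,300)): pr("screw",z2(*uv),.01)
for uv in((88,143),(541,68),(576,242),(121,319)): pr("corner",z2(*uv),.01)
for n,uv in dict(nl=(105,358),nr=(337,306),fl=(54,128),fr=(287,73)).items(): pr("pen"+n,z1(*uv),.04)
E
```

```text
pad [ 0.4976 -0.0065  0.003 ]
wdisc [ 0.5062 -0.0088  0.028 ]
s1 [ 0.5717 -0.221   0.017 ]
s2 [ 0.5771 -0.2816  0.017 ]
s3 [ 0.5908 -0.3461  0.017 ]
gauge [ 0.564  -0.1606  0.012 ]
screw [ 0.602  -0.1319  0.01  ]
screw [ 0.6339 -0.3732  0.01  ]
screw [ 0.5509 -0.3841  0.01  ]
screw [ 0.5191 -0.1422  0.01  ]
corner [ 0.6073 -0.1237  0.01  ]
corner [ 0.6422 -0.3788  0.01  ]
corner [ 0.544 -0.392  0.01 ]
corner [ 0.5087 -0.1379  0.01  ]
pennl [0.486  0.3014 0.04  ]
pennr [0.5119 0.1681 0.04  ]
penfl [0.62   0.3307 0.04  ]
penfr [0.6483 0.1953 0.04  ]
```

View pics/t3.png

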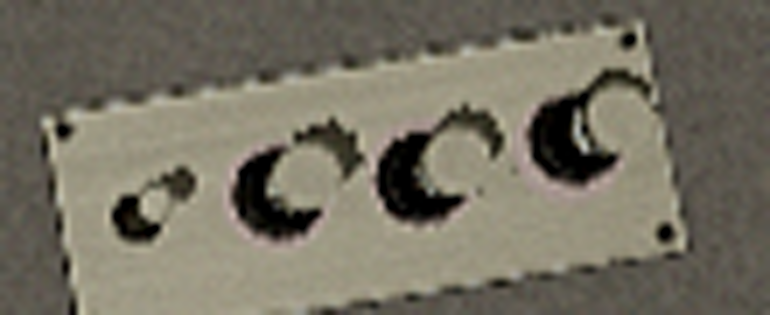

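```bash
python3 - <<'E'
from h import *
im=vision.get_image("side")
save(im,"s1",(255,205,350,290)); save(im,"s2",(265,150,300,185),14)
for z in(.05,.058,.066): print("gauge top",proj("side",[.564,-.1606,z]).round(2),proj("top",[.564,-.1606,z]).round(2))
print("seat",proj("side",[.564,-.1606,.01]),proj("side",[.564,-.1606,.012]))
Z=lambda u,v:(290+u/7,160+v/7)
for n,uv in dict(c1=(307,174),c2=(456,161),c3=(622,120)).items(): print(n,back("top",Z(*uv),.076).round(4))
E
```

```text
gauge top [281.31 221.57] [311.48 189.45]
gauge top [281.46 219.38] [311.88 189.15]
gauge top [281.62 217.17] [312.29 188.83]
seat [280.5257828  232.32058747] [280.56413994 231.79170674]
c1 [ 0.5723 -0.22    0.076 ]
c2 [ 0.5758 -0.2799  0.076 ]
c3 [ 0.5904 -0.3473  0.076 ]
```

View pics/s1.png

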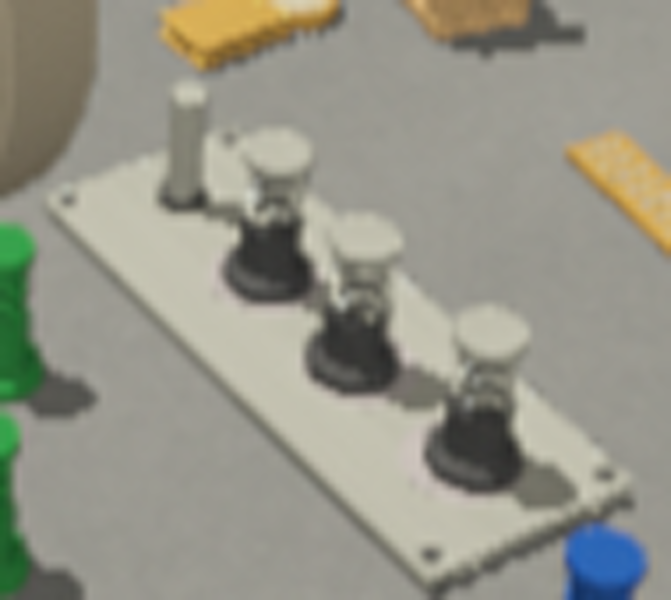

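View pics/s2.png

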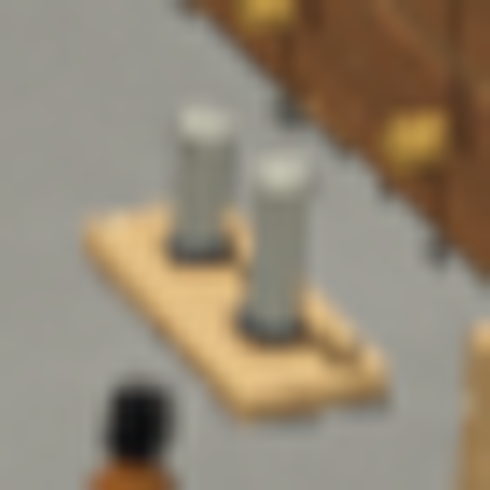

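```bash
python3 - <<'E'
from h import *
for n,uv in dict(L=(265+200/14,150+245/14),R=(265+272/14,150+322/14)).items():
    for zb in(.006,.014):
        b=back("side",uv,zb); print(n,b.round(3),[round(proj("side",b)[1]-proj("side",b+[0,0,h-.002])[1],2) for h in(.04,.048,.056)])
b=np.array([.564,-.1606,.012]);print([round(proj("side",b)[1]-proj("side",b+[0,0,h-.002])[1],2) for h in(.04,.048,.056)])
E
```

```text
L [0.746 0.201 0.006] [np.float64(8.84), np.float64(10.74), np.float64(12.64)]
L [0.739 0.188 0.014] [np.float64(8.94), np.float64(10.85), np.float64(12.77)]
R [0.744 0.156 0.006] [np.float64(8.97), np.float64(10.88), np.float64(12.81)]
R [0.737 0.144 0.014] [np.float64(9.06), np.float64(11.0), np.float64(12.95)]
[np.float64(10.22), np.float64(12.42), np.float64(14.63)]
```

The side view gives these gauge heights. In the rack, foot to top spans 8.8 px (40 mm) and 10.7 px (48 mm). On the plate it spans about 14.6 px, so gauge_q (56 mm) stands there and the match should sink about 10 mm. Next I'll move above the weight.

```bash
cat >> h.py <<'E'
def go(x,y,z,yaw=None):
    o=status.get_obs(); Rm=R.from_rotvec(o['tcp_rot']).as_matrix(); p=np.array(o['eef_pos'])
    d=Rm.T@(np.array([x,y,z])-p); cy=np.degrees(np.arctan2(Rm[1,0],Rm[0,0]))
    print("t",round(o['clock'],2),"pos",p.round(4),"yaw",cy.round(2),"tilt",Rm[:,2].round(4),"F",np.round(o['force'],1),"w",round(o['grip_width'],4))
    print("tool shift",d.round(4),"roll", None if yaw is None else round(-((yaw-cy+180)%360-180),1))
E
python3 -c "
from h import *
go(.507,-.009,.16,7.8)"
```

```text
t 0.55 pos [ 0.1602 -0.7071  0.2313] yaw 12.76 tilt [-1.e-04  0.e+00 -1.e+00] F [-0.2 -0.3  0.5] w 0.0854
tool shift [ 0.4925 -0.6042  0.0712] roll 5.0
```

```bash
python3 -m pendant '[[[0.25,-0.302,0],5,-1],[[0.25,-0.302,0],5,-1],[[0.25,-0.302,0],5,-1],[[0.25,-0.302,0],5,-1],[[0.25,-0.302,0],5,-1],[[0.25,-0.302,0],5,-1],[[0.25,-0.302,0],5,-1],[[0.25,-0.302,0],5,-1],[[0.25,-0.302,0],5,-1],[[0.25,-0.302,0],5,-1],[[0.25,-0.302,0],5,-1]]' 40; python3 -c "
from h import *
go(.507,-.009,.16,7.8)"
```

```text
clock: 1.47
eef_pos: [0.3396, -0.3532, 0.2316]
tcp_rot: [-3.133, -0.223, -0.002]
force: [-0.7, 0.3, -0.4]
grip_width: 0.0852
t 1.47 pos [ 0.3396 -0.3532  0.2316] yaw 8.14 tilt [ 0.001   0.0011 -1.    ] F [-0.7  0.3 -0.4] w 0.0852
tool shift [ 0.2144 -0.317   0.0722] roll 0.3
```

```bash
python3 -m pendant '[[[0.214,-0.317,0.072],0,-1],[[0.214,-0.317,0.072],0,-1],[[0.214,-0.317,0.072],0,-1],[[0.214,-0.317,0.072],0,-1],[[0.214,-0.317,0.072],0,-1],[[0.214,-0.317,0.072],0,-1],[[0.214,-0.317,0.072],0,-1],[[0.214,-0.317,0.072],0,-1],[[0.214,-0.317,0.072],0,-1],[[0.214,-0.317,0.072],0,-1],[[0.214,-0.317,0.072],0,-1],[[0.214,-0.317,0.072],0,-1]]' 40; python3 - <<'E'
from h import *
go(.507,-.009,.037,7.8)
for n in("side","top"):
    im=vision.get_image(n); save(im,n+"2",(170,130,400,300) if n=="side" else (160,120,400,260))
E
```

```text
clock: 2.47
eef_pos: [0.5068, -0.0142, 0.159]
tcp_rot: [3.134, 0.215, -0.001]
force: [-0.2, -0.8, -0.4]
grip_width: 0.0857
t 2.47 pos [ 0.5068 -0.0142  0.159 ] yaw 7.85 tilt [-4.e-04 -4.e-04 -1.e+00] F [-0.2 -0.8 -0.4] w 0.0857
tool shift [ 0.001  -0.0052  0.122 ] roll 0.0
```

View pics/side2.png

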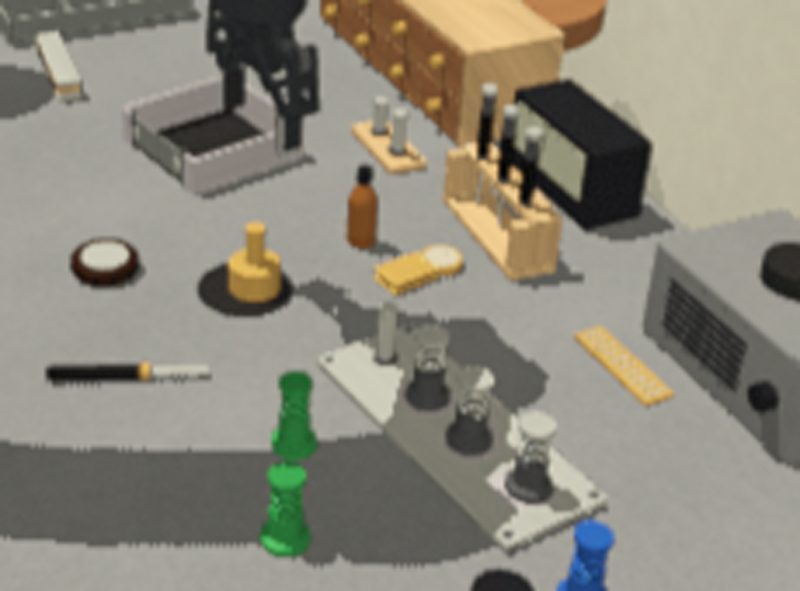

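View pics/top2.png

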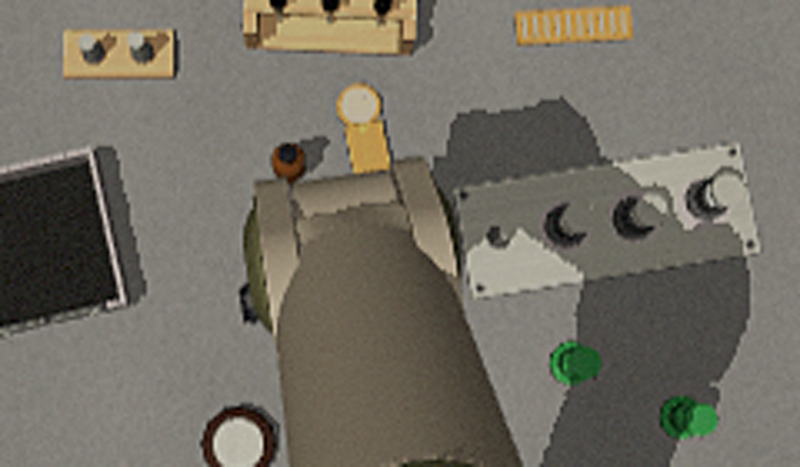

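```bash
python3 - <<'E'
from h import *
print(proj("side",[.507,-.009,.069]), back("side",(170+256/3.478,130+229/3.478),.069), back("side",(170+255.5/3.478,130+265/3.478),.031))
E
```

```text
[243.33602132 194.23344506] [ 0.50414409 -0.01783022  0.069     ] [ 0.50338878 -0.01947274  0.031     ]
```

```bash
python3 - <<'E'
from h import *
S=lambda u,v:(170+u/3.478,130+v/3.478)
print("pad side",back("side",S(246,288),.003)," top .4976 -.0065")
print("gauge foot side",back("side",S(386,355),.012)," top .564 -.1606")
print("gauge top side",back("side",S(386,308),.066))
for n,uv in dict(s1=(429,388),s2=(469,432),s3=(528,482)).items(): print(n,back("side",S(*uv),.017).round(4))
for n,uv in dict(s1=(432,336),s2=(476,378),s3=(537,425)).items(): print(n,back("side",S(*uv),.076).round(4))
for uv in((329,358),(595,493),(507,535)): print("screw",back("side",S(*uv),.01).round(4))
E
```

```text
pad side [ 0.49683324 -0.01325147  0.003     ]  top .4976 -.0065
gauge foot side [ 0.56453947 -0.16228445  0.012     ]  top .564 -.1606
gauge top side [ 0.55908549 -0.1660064   0.066     ]
s1 [ 0.5739 -0.2211  0.017 ]
s2 [ 0.5768 -0.2821  0.017 ]
s3 [ 0.5894 -0.3503  0.017 ]
s1 [ 0.569  -0.2261  0.076 ]
s2 [ 0.5745 -0.2864  0.076 ]
s3 [ 0.5884 -0.3523  0.076 ]
screw [ 0.5186 -0.1449  0.01  ]
screw [ 0.6354 -0.3747  0.01  ]
screw [ 0.5492 -0.3869  0.01  ]
```

```bash
python3 -m pendant '[[[0,0,0.04],0,-1],[[0,0,0.08],0,-1],[[0,0,0.11],0,-1],[[0,0,0.11],0,-1],[[0,0,0.11],0,-1]]' 40; python3 - <<'E'
from h import *
go(.506,-.010,.037,7.8)
im=vision.get_image("side"); save(im,"side3",(200,150,300,225))
E
```

```text
clock: 2.98
eef_pos: [0.5053, -0.0159, 0.0488]
tcp_rot: [3.134, 0.209, -0.005]
force: [0.7, -0.6, 0.8]
grip_width: 0.0851
t 2.98 pos [ 0.5053 -0.0159  0.0488] yaw 7.64 tilt [-3.4e-03 -8.0e-04 -1.0e+00] F [ 0.7 -0.6  0.8] w 0.0851
tool shift [ 0.0015 -0.0058  0.0118] roll -0.2
```

View pics/side3.png

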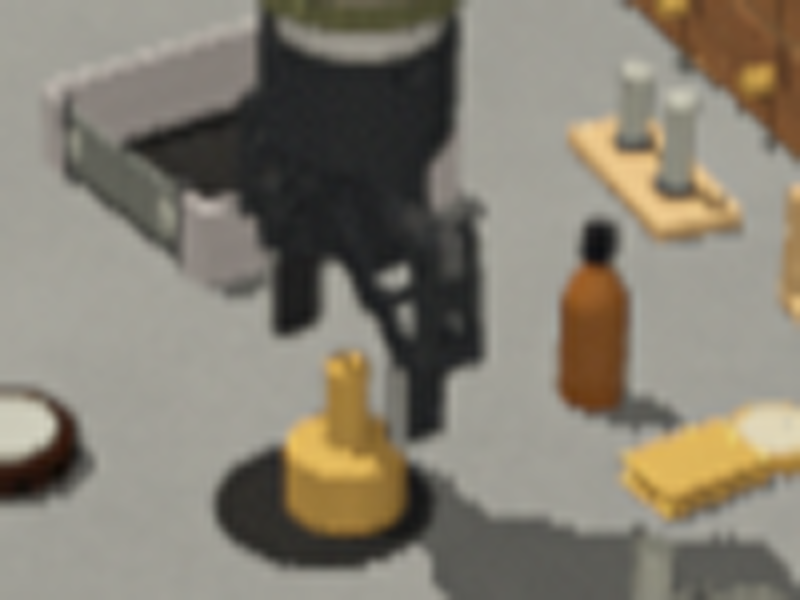

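```bash
python3 -m pendant '[[[0.002,-0.007,0],0,-1],[[0.002,-0.007,0.0],0,-1],[[0.002,-0.007,0.012],0,-1],[[0.002,-0.007,0.012],0,-1],[[0.002,-0.007,0.012],0,-1]]' 40; python3 - <<'E'
from h import *
go(.507,-.009,.037,7.8)
im=vision.get_image("side"); save(im,"side4",(200,150,300,225))
E
```

```text
clock: 3.45
eef_pos: [0.5078, -0.0069, 0.0382]
tcp_rot: [-3.134, -0.213, -0.001]
force: [0.4, 0.7, -0.4]
grip_width: 0.0853
t 3.45 pos [ 0.5078 -0.0069  0.0382] yaw 7.79 tilt [ 9.e-04  1.e-04 -1.e+00] F [ 0.4  0.7 -0.4] w 0.0853
tool shift [-0.0011  0.002   0.0012] roll -0.0
```

View pics/side4.png

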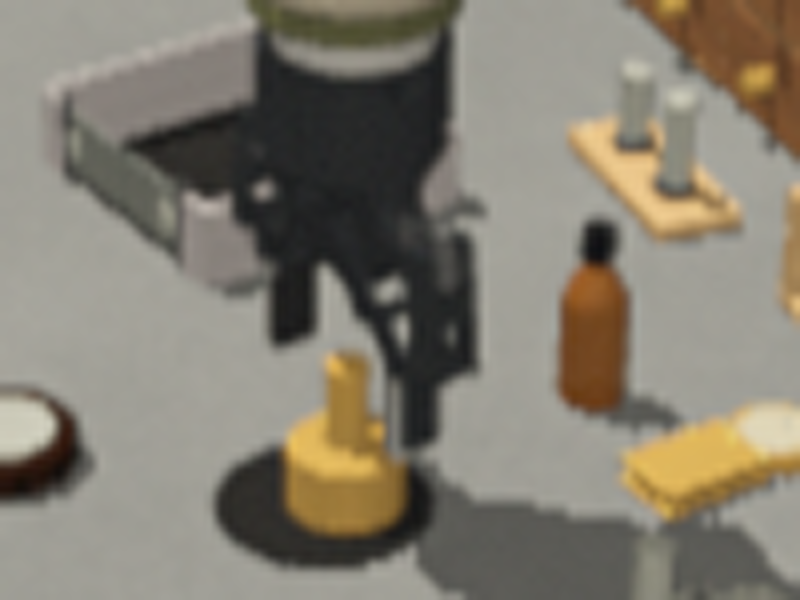

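```bash
python3 -m pendant '[[[0,0,0],0,1],[[0,0,0],0,1],[[0,0,0],0,1],[[0,0,0],0,1],[[0,0,0],0,1],[[0,0,0],0,1],[[0,0,0],0,1],[[0,0,0],0,1]]' 50;  python3 - <<'E'
from h import *
go(.507,-.009,.037,7.8)
im=vision.get_image("side"); save(im,"side5",(200,150,300,225))
E
```

```text
clock: 4.17
eef_pos: [0.5075, -0.0073, 0.0372]
tcp_rot: [3.134, 0.212, -0.0]
force: [1.1, -1.3, -0.6]
grip_width: 0.0159
t 4.17 pos [ 0.5075 -0.0073  0.0372] yaw 7.75 tilt [-1.e-04 -2.e-04 -1.e+00] F [ 1.1 -1.3 -0.6] w 0.0159
tool shift [-0.0007  0.0016  0.0002] roll -0.1
```

View pics/side5.png

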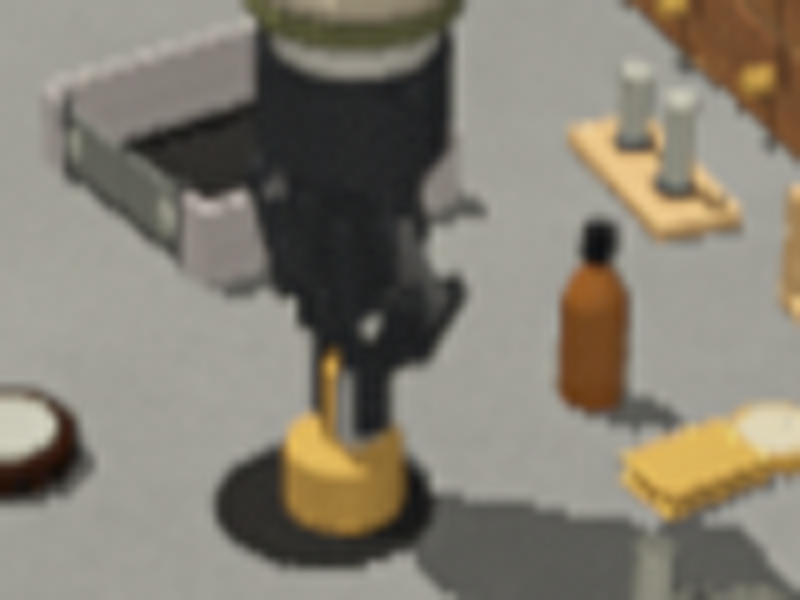

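The weight is gripped: the fingers hold the stem just above the disc. Next I'll lift it and carry it over spring 1.

```bash
python3 -m pendant '[[[0,0,-0.02],0,1],[[0,0,-0.05],0,1],[[0,0,-0.09],0,1],[[0,0,-0.12],0,1],[[0,0,-0.12],0,1],[[0,0,-0.12],0,1]]' 60;  python3 - <<'E'
from h import *
go(.572,-.221,.15,7.8)
im=vision.get_image("side"); save(im,"side6",(200,130,300,205))
E
```

```text
clock: 4.72
eef_pos: [0.508, -0.007, 0.1584]
tcp_rot: [-3.134, -0.213, -0.004]
force: [-0.1, -1.3, -5.3]
grip_width: 0.0155
t 4.72 pos [ 0.508  -0.007   0.1584] yaw 7.77 tilt [ 2.8e-03  3.0e-04 -1.0e+00] F [-0.1 -1.3 -5.3] w 0.0155
tool shift [0.0345 0.2207 0.0085] roll -0.0
```

View pics/side6.png

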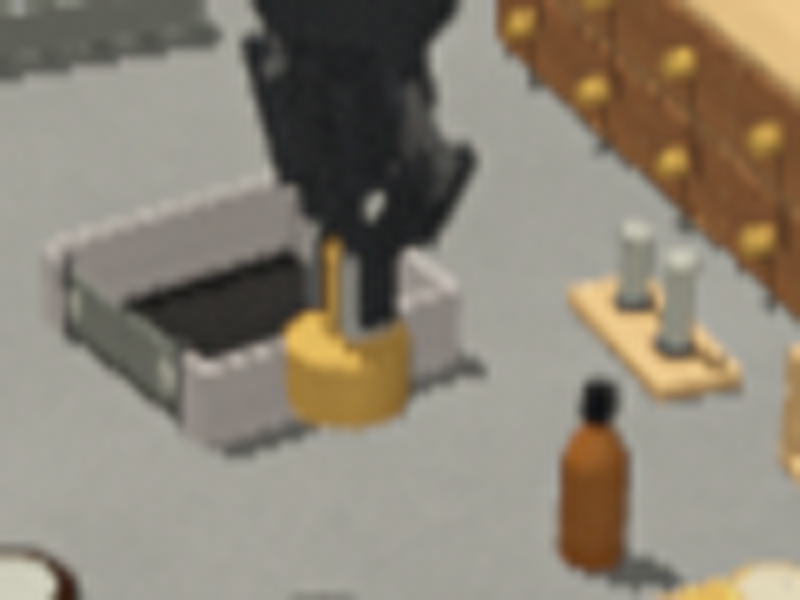

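```bash
python3 -m pendant '[[[0.004,0.025,0],0,1],[[0.009,0.06,0],0,1],[[0.015,0.095,0],0,1],[[0.02,0.13,0],0,1],[[0.025,0.165,0],0,1],[[0.03,0.195,0],0,1],[[0.033,0.213,0],0,1],[[0.0345,0.2205,0.008],0,1],[[0.0345,0.2205,0.016],0,1],[[0.0345,0.2205,0.016],0,1],[[0.0345,0.2205,0.016],0,1]]';  python3 - <<'E'
from h import *
go(.572,-.221,.12,7.8)
im=vision.get_image("side"); save(im,"side7",(255,190,355,265)); im=vision.get_image("top"); save(im,"top7",(290,150,390,225))
E
```

```text
clock: 5.68
eef_pos: [0.5702, -0.2185, 0.1392]
tcp_rot: [-3.132, -0.216, 0.006]
force: [0.6, 0.4, -4.8]
grip_width: 0.0154
t 5.68 pos [ 0.5702 -0.2185  0.1392] yaw 7.89 tilt [-0.0039  0.0022 -1.    ] F [ 0.6  0.4 -4.8] w 0.0154
tool shift [0.0015 0.0028 0.0192] roll 0.1
```

View pics/side7.png

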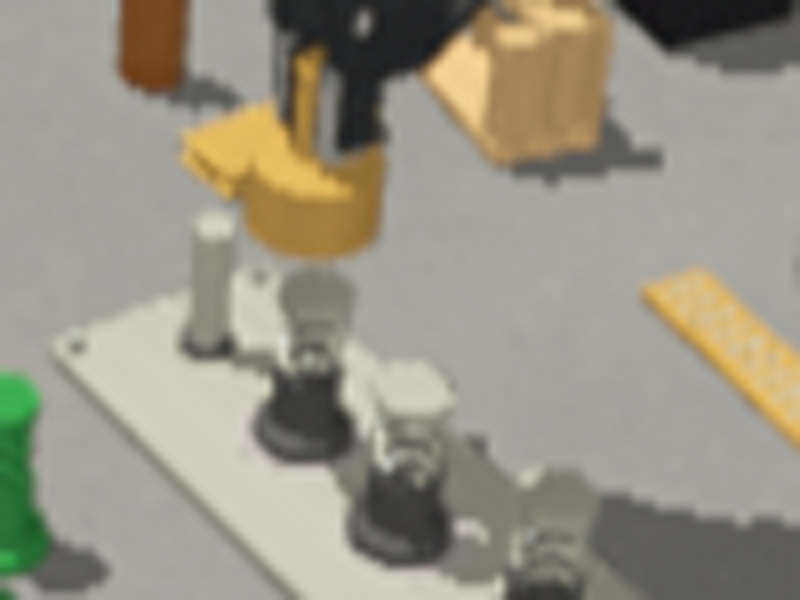

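The weight (axis at about 315) hangs directly over the cap of spring 1 (318,290). I'll lower it in steps.

```bash
python3 -m pendant '[[[0.001,0.002,0.01],0,1],[[0.001,0.002,0.02],0,1],[[0.001,0.002,0.026],0,1],[[0.001,0.002,0.030],0,1],[[0.001,0.002,0.034],0,1],[[0.001,0.002,0.034],0,1]]';  python3 - <<'E'
from h import *
go(.572,-.221,.1,7.8)
im=vision.get_image("side"); save(im,"side8",(255,190,355,265))
E
python3 -m pendant '[[[0,0,0.002],0,1],[[0,0,0.004],0,1],[[0,0,0.004],0,1]]'; python3 -m pendant '[[[0,0,0.002],0,1],[[0,0,0.004],0,1],[[0,0,0.004],0,1]]'
```

```text
clock: 6.28
eef_pos: [0.5723, -0.2224, 0.1063]
tcp_rot: [-3.134, -0.213, 0.002]
force: [-0.1, 1.0, -3.0]
grip_width: 0.016
t 6.28 pos [ 0.5723 -0.2224  0.1063] yaw 7.78 tilt [-1.5e-03  6.0e-04 -1.0e+00] F [-0.1  1.  -3. ] w 0.016
tool shift [-0.0001 -0.0014  0.0063] roll -0.0
clock: 6.58
eef_pos: [0.5726, -0.2226, 0.1032]
tcp_rot: [-3.134, -0.213, 0.0]
force: [-1.3, 1.4, -0.8]
grip_width: 0.0157
clock: 6.83
eef_pos: [0.5725, -0.2225, 0.0991]
tcp_rot: [-3.134, -0.213, 0.001]
force: [-2.0, 0.8, 0.6]
grip_width: 0.016
```

View pics/side8.png

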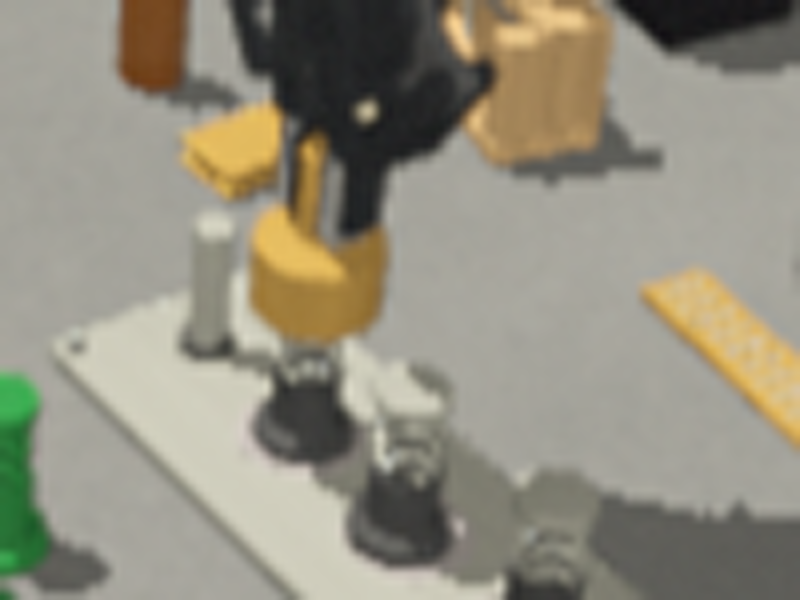

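The wrist force shows equilibrium near TCP z≈0.101, which is a sag of about 9–10 mm at 0.5 N/mm. That matches the 56 mm gauge, so I'll let go and verify.

```bash
python3 -m pendant '[[[0,0,-0.0015],0,1],[[0,0,-0.0015],0,1],[[0,0,-0.0015],0,-0.4],[[0,0,-0.0015],0,-1],[[0,0,-0.0015],0,-1],[[0,0,-0.0015],0,-1],[[0,0,-0.0015],0,-1],[[0,0,-0.0015],0,-1],[[0,0,-0.0015],0,-1],[[0,0,-0.0015],0,-1],[[0,0,-0.0015],0,-1],[[0,0,-0.0015],0,-1]]' 50;  python3 - <<'E'
from h import *
go(.572,-.221,.1,7.8)
im=vision.get_image("side"); save(im,"side9",(255,190,355,265))
E
python3 -m pendant '[[[0,0,0],0,-1],[[0,0,0],0,-1],[[0,0,0],0,-1],[[0,0,0],0,-1],[[0,0,0],0,-1],[[0,0,0],0,-1]]';  python3 - <<'E'
from h import *
im=vision.get_image("side"); save(im,"side10",(255,190,355,265))
E
```

```text
clock: 7.83
eef_pos: [0.5727, -0.2227, 0.1008]
tcp_rot: [3.134, 0.213, -0.0]
force: [0.3, -0.4, -0.1]
grip_width: 0.0855
t 7.83 pos [ 0.5727 -0.2227  0.1008] yaw 7.77 tilt [-1.e-04 -0.e+00 -1.e+00] F [ 0.3 -0.4 -0.1] w 0.0855
tool shift [-0.0005 -0.0018  0.0008] roll -0.0
clock: 8.38
eef_pos: [0.5728, -0.2227, 0.1007]
tcp_rot: [3.134, 0.213, -0.0]
force: [-0.5, -0.2, 0.2]
grip_width: 0.0852
```

View pics/side9.png

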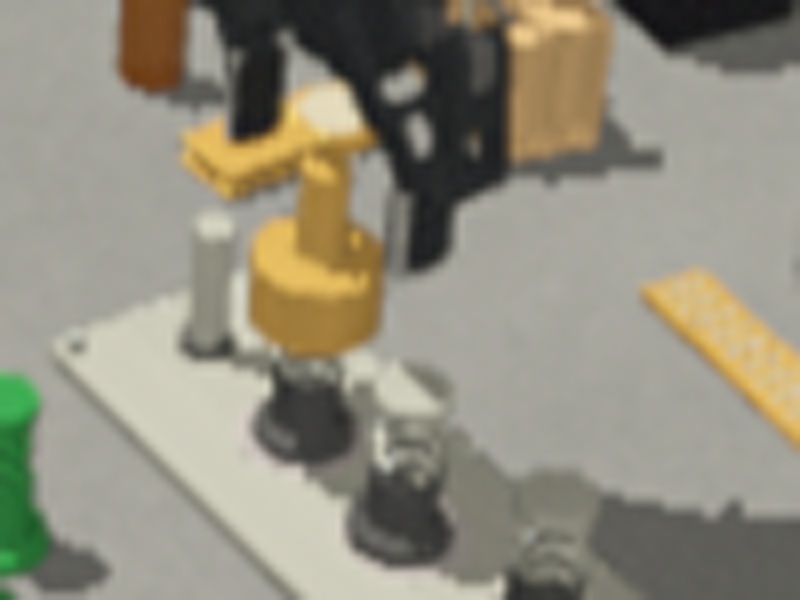

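View pics/side10.png

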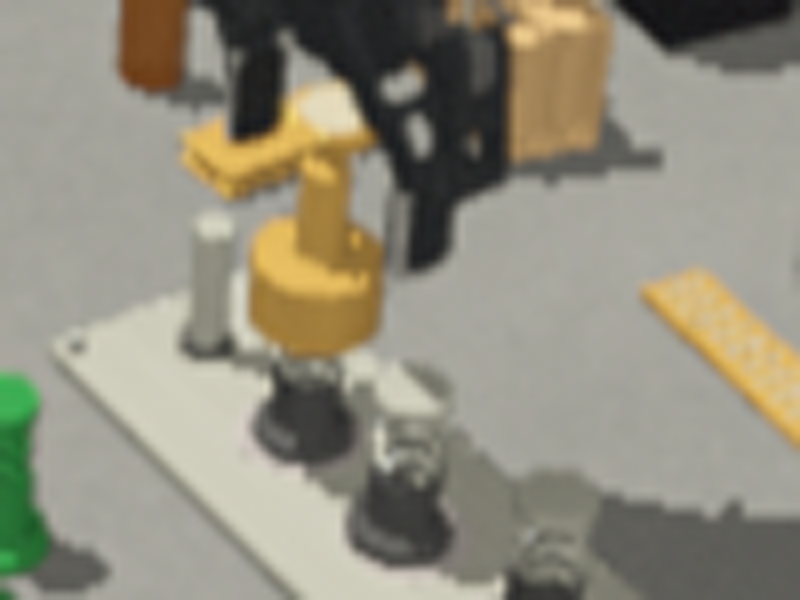

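The weight stands alone on spring 1. In the picture the loaded spring spans about 118 px and the gauge about 120 px; a 48 mm length would be about 103 px. So spring 1 matches, and I'll take the weight back to its pad.

```bash
python3 -m pendant '[[[0,0,0],0,1],[[0,0,0],0,1],[[0,0,0],0,1],[[0,0,0],0,1],[[0,0,0],0,1],[[0,0,0],0,1],[[0,0,0],0,1],[[0,0,0],0,1]]' 60; python3 -m pendant '[[[0,0,-0.01],0,1],[[0,0,-0.03],0,1],[[0,0,-0.055],0,1],[[0,0,-0.055],0,1],[[0,0,-0.055],0,1]]';  python3 - <<'E'
from h import *
go(.4985,-.008,.15,7.8)
im=vision.get_image("side"); save(im,"side11",(255,190,355,265))
E
```

```text
clock: 9.1
eef_pos: [0.5728, -0.2228, 0.1008]
tcp_rot: [3.134, 0.213, 0.0]
force: [-0.5, -0.0, -0.2]
grip_width: 0.0155
clock: 9.52
eef_pos: [0.5731, -0.2229, 0.1568]
tcp_rot: [3.134, 0.213, 0.003]
force: [0.0, 0.0, -5.1]
grip_width: 0.0155
t 9.52 pos [ 0.5731 -0.2229  0.1568] yaw 7.76 tilt [ 2.e-03 -7.e-04 -1.e+00] F [ 0.   0.  -5.1] w 0.0155
tool shift [-0.0449 -0.223   0.0065] roll -0.0
```

View pics/side11.png

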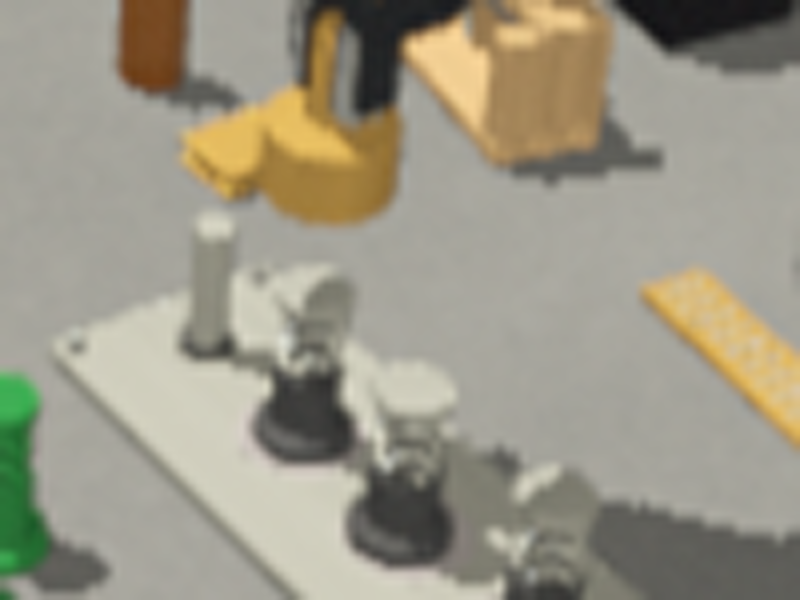

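```bash
python3 -m pendant '[[[-0.005,-0.025,0],0,1],[[-0.012,-0.06,0],0,1],[[-0.019,-0.095,0],0,1],[[-0.026,-0.13,0],0,1],[[-0.033,-0.165,0],0,1],[[-0.039,-0.195,0],0,1],[[-0.043,-0.213,0],0,1],[[-0.045,-0.222,0.02],0,1],[[-0.045,-0.222,0.05],0,1],[[-0.045,-0.222,0.08],0,1],[[-0.045,-0.222,0.08],0,1],[[-0.045,-0.222,0.08],0,1]]';  python3 - <<'E'
from h import *
go(.4985,-.008,.038,7.8)
E
```

```text
clock: 10.57
eef_pos: [0.4964, -0.0089, 0.0741]
tcp_rot: [3.134, 0.213, -0.009]
force: [0.2, -0.2, -3.7]
grip_width: 0.0156
t 10.57 pos [ 0.4964 -0.0089  0.0741] yaw 7.78 tilt [-5.5e-03 -5.0e-04 -1.0e+00] F [ 0.2 -0.2 -3.7] w 0.0156
tool shift [ 0.0024 -0.0006  0.0361] roll -0.0
```

```bash
python3 -m pendant '[[[0,0,0.015],0,1],[[0,0,0.028],0,1],[[0,0,0.033],0,1],[[0,0,0.035],0,1],[[0,0,0.035],0,1],[[0,0,0.035],0,1]]';  python3 - <<'E'
from h import *
go(.4985,-.008,.038,7.8)
im=vision.get_image("side"); save(im,"side12",(200,150,300,225))
E
```

```text
clock: 11.07
eef_pos: [0.4986, -0.009, 0.0417]
tcp_rot: [3.134, 0.212, 0.002]
force: [-0.2, -0.3, -5.1]
grip_width: 0.0159
t 11.07 pos [ 0.4986 -0.009   0.0417] yaw 7.75 tilt [ 0.001  0.    -1.   ] F [-0.2 -0.3 -5.1] w 0.0159
tool shift [ 0.     -0.001   0.0037] roll -0.0
```

View pics/side12.png

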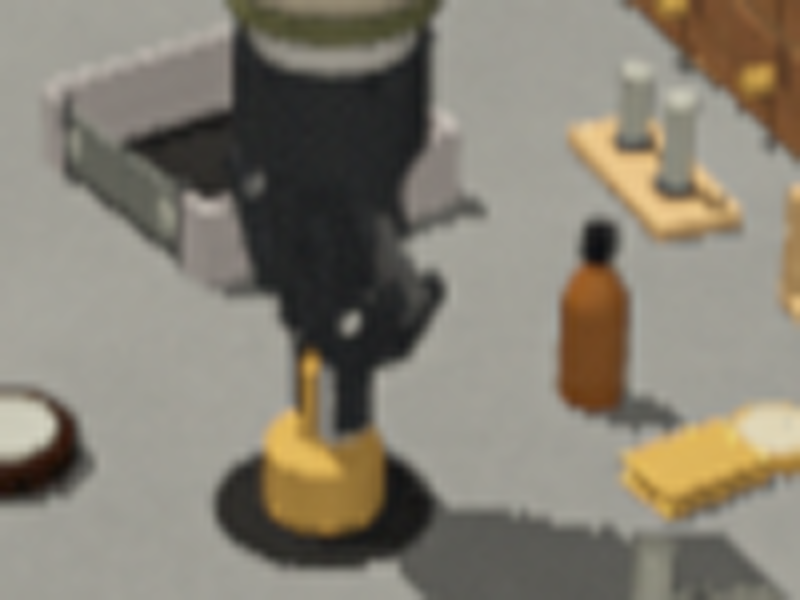

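Centred on the pad and about 3 mm above it, so I'll lower it, release and rise.

```bash
python3 -m pendant '[[[0,0,0.002],0,1],[[0,0,0.004],0,1],[[0,0,0.004],0,1],[[0,0,0.004],0,1]]';  python3 -m pendant '[[[0,0,0],0,0.2],[[0,0,0],0,-0.5],[[0,0,0],0,-1],[[0,0,0],0,-1],[[0,0,0],0,-1],[[0,0,0],0,-1],[[0,0,-0.04],0,-1],[[0,0,-0.08],0,-1],[[0,0,-0.12],0,-1],[[0,0,-0.12],0,-1],[[0,0,-0.12],0,-1]]'; python3 - <<'E'
from h import *
go(.572,-.221,.16,-82.2)
im=vision.get_image("side"); save(im,"side13",(200,150,300,225))
E
```

```text
clock: 11.45
eef_pos: [0.4987, -0.0089, 0.0378]
tcp_rot: [3.134, 0.213, 0.003]
force: [-0.4, -0.3, 10.1]
grip_width: 0.0156
clock: 12.37
eef_pos: [0.4994, -0.0089, 0.1589]
tcp_rot: [3.134, 0.212, 0.008]
force: [0.0, 0.2, -1.0]
grip_width: 0.0853
t 12.37 pos [ 0.4994 -0.0089  0.1589] yaw 7.75 tilt [ 4.8e-03  3.0e-04 -1.0e+00] F [ 0.   0.2 -1. ] w 0.0853
tool shift [ 0.0434  0.22   -0.0008] roll 90.0
```

View pics/side13.png

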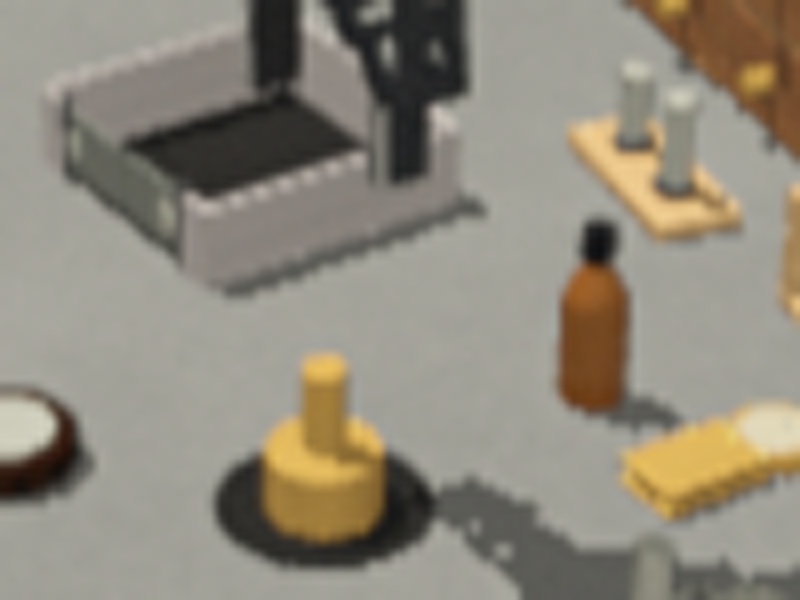

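Weight upright on its pad, stem at (325,370) and base central on the black disc. Now I'll turn the jaws across the row and go to spring 1.

```bash
python3 -m pendant '[[[0.004,0.02,0],7,-1],[[0.009,0.04,0],14,-1],[[0.013,0.06,0],21,-1],[[0.017,0.08,0],28,-1],[[0.021,0.1,0],35,-1],[[0.025,0.12,0],42,-1],[[0.029,0.14,0],49,-1],[[0.033,0.16,0],56,-1],[[0.037,0.18,0],63,-1],[[0.04,0.20,0],70,-1],[[0.0434,0.22,0],77,-1],[[0.0434,0.22,0],84,-1]]'; python3 - <<'E'
from h import *
go(.572,-.2215,.12,-82.2); print(status.get_obs()['q'].round(2) if hasattr(status.get_obs()['q'],'round') else status.get_obs()['q'])
E
```

```text
clock: 13.42
eef_pos: [0.5707, -0.2254, 0.1551]
tcp_rot: [2.46, -1.949, 0.001]
force: [-0.1, 0.0, 0.1]
grip_width: 0.0854
t 13.42 pos [ 0.5707 -0.2254  0.1551] yaw -76.79 tilt [-0.0018 -0.003  -1.    ] F [-0.1  0.   0.1] w 0.0854
tool shift [-0.0036 -0.0022  0.035 ] roll 5.4
[ 0.04  0.58  0.37  1.95 -0.32  0.67 -2.31]
```

```bash
python3 -m pendant '[[[-0.0036,-0.0022,0.0],6,-1],[[-0.0036,-0.0022,0.02],6,-1],[[-0.0036,-0.0022,0.04],6,-1],[[-0.0036,-0.0022,0.06],6,-1],[[-0.0036,-0.0022,0.06],6,-1],[[-0.0036,-0.0022,0.06],6,-1]]'; python3 - <<'E'
from h import *
go(.572,-.2215,.0195,-82.2); print(status.get_obs()['q'][6])
im=vision.get_image("side"); save(im,"side14",(255,190,355,265));im=vision.get_image("top"); save(im,"top14",(280,150,400,240))
E
```

```text
clock: 13.92
eef_pos: [0.5707, -0.2167, 0.0947]
tcp_rot: [2.365, -2.064, -0.006]
force: [0.3, 0.2, 1.2]
grip_width: 0.0854
t 13.92 pos [ 0.5707 -0.2167  0.0947] yaw -82.24 tilt [-4.7e-03  6.0e-04 -1.0e+00] F [0.3 0.2 1.2] w 0.0854
tool shift [ 0.005  -0.0009  0.0752] roll -0.0
-2.3454835388445567
```

View pics/side14.png

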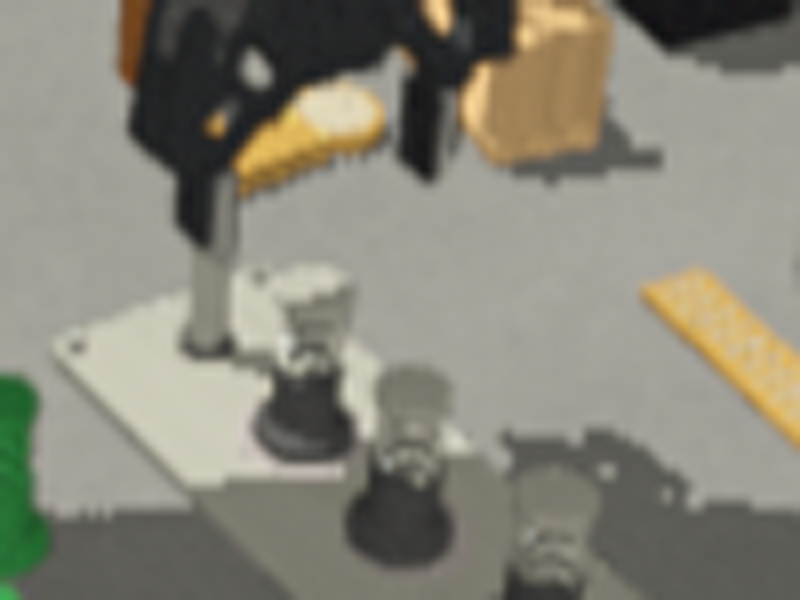

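View pics/top14.png

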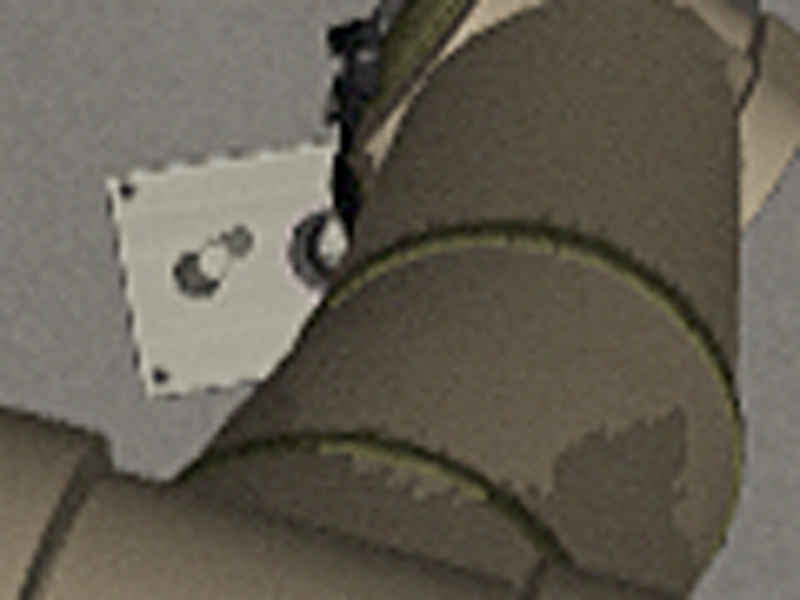

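```bash
python3 -m pendant '[[[0.005,-0.001,0.0],0,-1],[[0.005,-0.001,0.0],0,-1],[[0.005,-0.001,0.025],0,-1],[[0.005,-0.001,0.05],0,-1],[[0.005,-0.001,0.07],0,-1],[[0.005,-0.001,0.075],0,-1],[[0.005,-0.001,0.075],0,-1],[[0.005,-0.001,0.075],0,-1]]'; python3 - <<'E'
from h import *
go(.572,-.2215,.0195,-82.2)
im=vision.get_image("side"); save(im,"side15",(255,190,355,265))
E
```

```text
clock: 14.68
eef_pos: [0.5742, -0.2223, 0.0226]
tcp_rot: [-2.366, 2.066, -0.001]
force: [0.5, -0.6, 0.3]
grip_width: 0.0854
t 14.68 pos [ 0.5742 -0.2223  0.0226] yaw -82.26 tilt [ 7.e-04 -4.e-04 -1.e+00] F [ 0.5 -0.6  0.3] w 0.0854
tool shift [-0.0011  0.0021  0.0031] roll -0.1
```

View pics/side15.png

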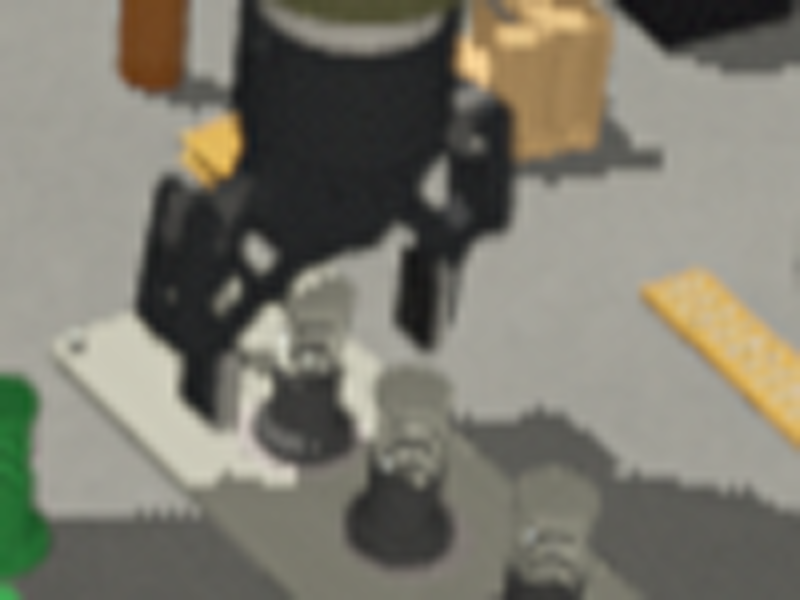

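```bash
python3 -m pendant '[[[-0.001,0.0015,0.002],0,-1],[[-0.001,0.0015,0.002],0,0],[[-0.001,0.0015,0.002],0,0.3],[[-0.001,0.0015,0.002],0,1],[[-0.001,0.0015,0.002],0,1],[[-0.001,0.0015,0.002],0,1],[[-0.001,0.0015,0.002],0,1],[[-0.001,0.0015,0.002],0,1],[[-0.001,0.0015,0.002],0,1],[[-0.001,0.0015,0.002],0,1]]' 40; python3 - <<'E'
from h import *
go(.572,-.2215,.0195,-82.2)
im=vision.get_image("side"); save(im,"side16",(255,190,355,265))
E
```

```text
clock: 15.57
eef_pos: [0.5722, -0.221, 0.0201]
tcp_rot: [-2.367, 2.066, -0.0]
force: [-1.4, -0.6, 5.8]
grip_width: 0.0242
t 15.57 pos [ 0.5722 -0.221   0.0201] yaw -82.23 tilt [ 2.e-04  1.e-04 -1.e+00] F [-1.4 -0.6  5.8] w 0.0242
tool shift [0.0005 0.0003 0.0006] roll -0.0
```

View pics/side16.png

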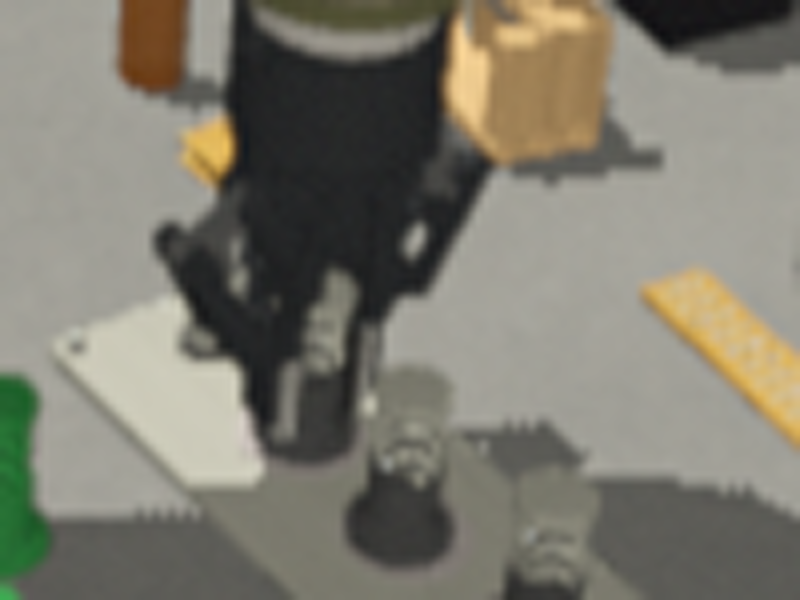

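```bash
python3 -m pendant '[[[0,0,-0.01],0,1],[[0,0,-0.03],0,1],[[0,0,-0.065],0,1],[[0,0,-0.1],0,1],[[0,0,-0.13],0,1],[[0,0,-0.14],0,1],[[0,0,-0.14],0,1]]' ; python3 - <<'E'
from h import *
go(.422,.219,.14,11.6)
im=vision.get_image("side").copy(); save(im,"side17a",(255,160,355,235))
im2=im
g=np.array([.501,.2354,0]); a=np.radians(11.6); ex=np.array([np.cos(a),np.sin(a),0]); ey=np.array([-np.sin(a),np.cos(a),0])
im=cv2.resize(im2[140:200,190:290],None,fx=7.5,fy=7.5,interpolation=cv2.INTER_CUBIC)
def L(p,q,c):
    P=lambda p:tuple(int(v) for v in (proj("side",p)-[190,140])*7.5)
    cv2.line(im,P(p),P(q),c,1)
for z,c in((0,(255,0,0)),(.04,(0,255,0))):
    C=[g+ex*x+ey*y+[0,0,z] for x,y in((0,-.066),(.134,-.066),(.134,.066),(0,.066))]
    for i in range(4): L(C[i],C[(i+1)%4],c)
L(g,g+[0,0,.032],(0,0,255))
cv2.imwrite("pics/side17.png",im[:,:,::-1])
E
```

```text
clock: 16.2
eef_pos: [0.5734, -0.2214, 0.1628]
tcp_rot: [-2.365, 2.064, -0.007]
force: [-1.2, 0.2, -2.8]
grip_width: 0.0241
t 16.2 pos [ 0.5734 -0.2214  0.1628] yaw -82.23 tilt [ 0.0046 -0.0012 -1.    ] F [-1.2  0.2 -2.8] w 0.0241
tool shift [-0.4569  0.0906  0.0215] roll -93.8
```

View pics/side17.png

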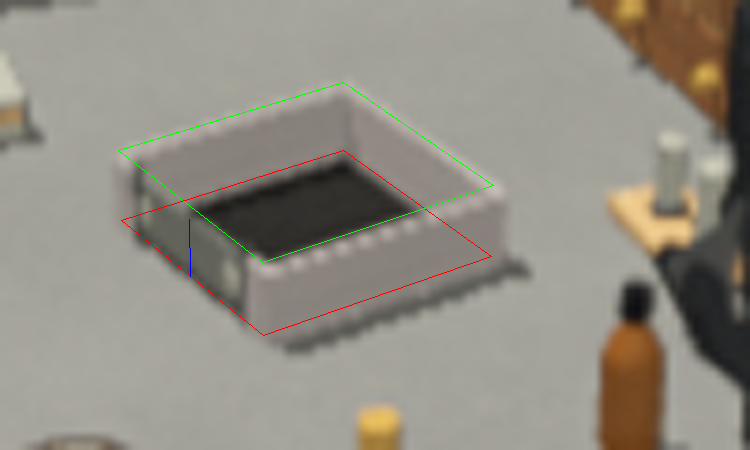

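View pics/side17a.png

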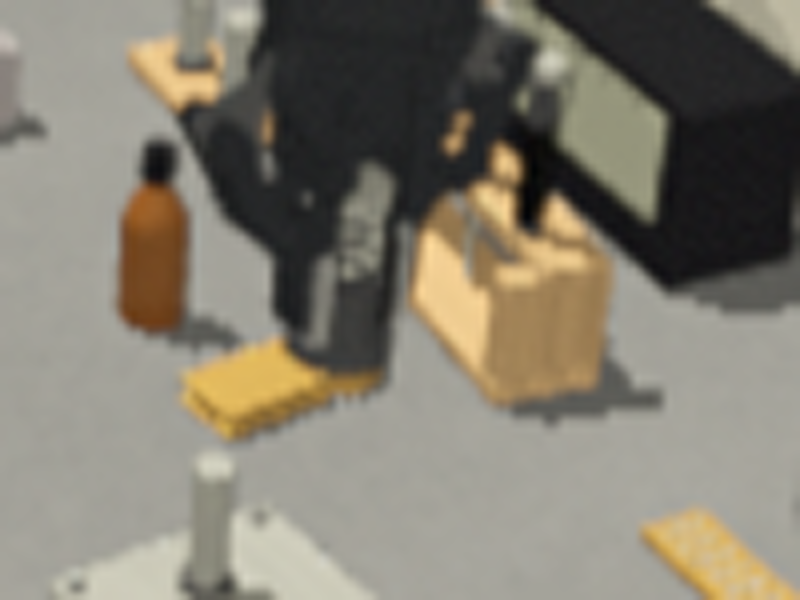

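The pen model (gate_mid ≈ (0.501, 0.235), yaw 11.6°) overlays the picture well, and the spring hangs upright in the fingers. Next I'll carry it round to the front of the gate.

```bash
python3 -m pendant '[[[-0.02,0.004,0],-7,1],[[-0.05,0.01,0],-14,1],[[-0.085,0.017,0],-21,1],[[-0.12,0.024,0],-28,1],[[-0.155,0.031,0],-35,1],[[-0.19,0.038,0],-42,1],[[-0.225,0.045,0],-49,1],[[-0.26,0.052,0],-56,1],[[-0.295,0.059,0],-63,1],[[-0.33,0.066,0],-70,1],[[-0.36,0.072,0],-77,1],[[-0.39,0.078,0],-84,1]]' ; python3 - <<'E'
from h import *
go(.422,.219,.14,11.6)
E
```

```text
clock: 17.25
eef_pos: [0.4403, 0.1563, 0.1582]
tcp_rot: [3.14, 0.059, -0.005]
force: [1.2, 0.8, -1.3]
grip_width: 0.0239
t 17.25 pos [0.4403 0.1563 0.1582] yaw 2.16 tilt [-3.e-03 -7.e-04 -1.e+00] F [ 1.2  0.8 -1.3] w 0.0239
tool shift [-0.0158 -0.0634  0.0183] roll -9.4
```

```bash
python3 -m pendant '[[[-0.006,-0.03,0],-5,1],[[-0.014,-0.055,0.0],-9.4,1],[[-0.0158,-0.0634,0.02],-9.4,1],[[-0.0158,-0.0634,0.05],-9.4,1],[[-0.0158,-0.0634,0.08],-9.4,1],[[-0.0158,-0.0634,0.105],-9.4,1],[[-0.0158,-0.0634,0.105],-9.4,1],[[-0.0158,-0.0634,0.105],-9.4,1]]' ; python3 - <<'E'
from h import *
go(.4226,.219,.015,11.6)
im=vision.get_image("side"); save(im,"side18",(170,130,270,205)); im=vision.get_image("top"); save(im,"top18",(120,150,270,260))
E
```

```text
clock: 17.92
eef_pos: [0.4228, 0.2169, 0.053]
tcp_rot: [3.124, 0.306, -0.008]
force: [-0.4, -0.0, -1.3]
grip_width: 0.0241
t 17.92 pos [0.4228 0.2169 0.053 ] yaw 11.18 tilt [-0.005  -0.0027 -1.    ] F [-0.4 -0.  -1.3] w 0.0241
tool shift [ 0.0004 -0.0022  0.038 ] roll -0.4
```

View pics/side18.png

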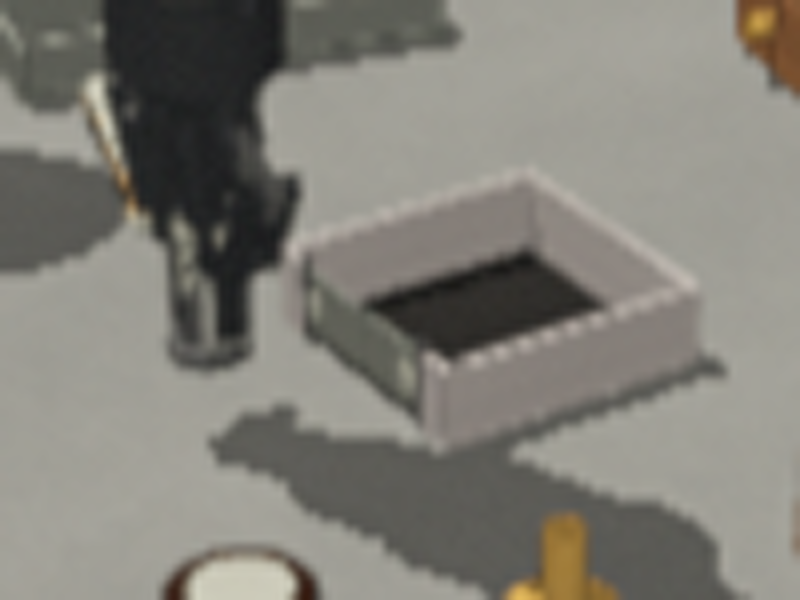

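View pics/top18.png

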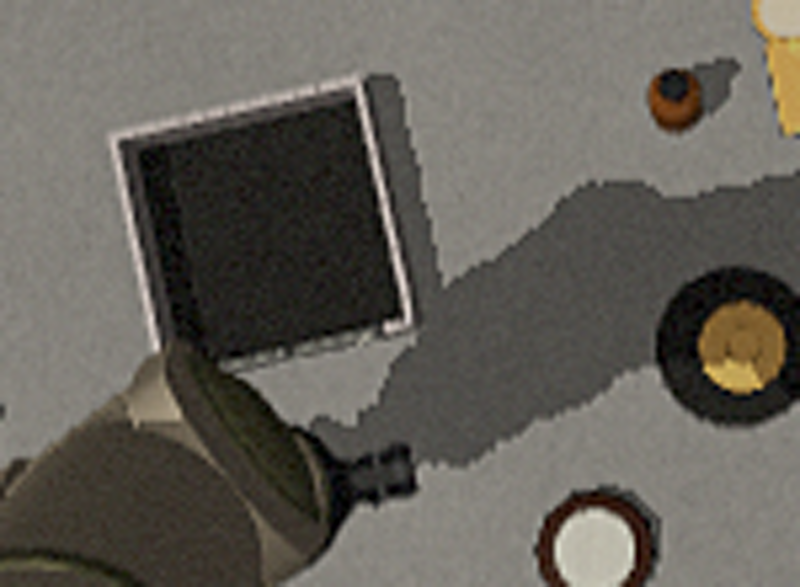

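```bash
python3 -m pendant '[[[0,-0.002,0.015],-0.4,1],[[0,-0.002,0.03],-0.4,1],[[0,-0.002,0.037],-0.4,1],[[0,-0.002,0.037],-0.4,1],[[0,-0.002,0.037],-0.4,1]]' ; python3 - <<'E'
from h import *
a=np.radians(11.6);go(.501+.087*np.cos(a),.2354+.087*np.sin(a),.015,11.6)
E
```

```text
clock: 18.43
eef_pos: [0.4243, 0.2197, 0.0185]
tcp_rot: [-3.125, -0.316, -0.001]
force: [-0.1, -0.1, -1.1]
grip_width: 0.0243
t 18.43 pos [0.4243 0.2197 0.0185] yaw 11.55 tilt [ 4.e-04  2.e-04 -1.e+00] F [-0.1 -0.1 -1.1] w 0.0243
tool shift [ 1.653e-01 -1.000e-04  3.600e-03] roll -0.1
```

```bash
python3 -m pendant '[[[0.015,0,0.002],0,1],[[0.03,0,0.003],0,1],[[0.045,0,0.003],0,1],[[0.058,0,0.003],0,1],[[0.068,0,0.003],0,1],[[0.078,0,0.003],0,1],[[0.088,0,0.003],0,1],[[0.098,0,0.003],0,1]]' ; python3 - <<'E'
from h import *
a=np.radians(11.6);go(.501+.087*np.cos(a),.2354+.087*np.sin(a),.015,11.6)
im=vision.get_image("side"); save(im,"side19",(170,130,270,205))
E
```

```text
clock: 19.1
eef_pos: [0.5204, 0.2394, 0.0151]
tcp_rot: [3.125, 0.317, -0.001]
force: [-0.8, -0.6, -0.8]
grip_width: 0.024
t 19.1 pos [0.5204 0.2394 0.0151] yaw 11.57 tilt [-4.e-04 -2.e-04 -1.e+00] F [-0.8 -0.6 -0.8] w 0.024
tool shift [ 0.0671 -0.      0.0001] roll -0.0
```

View pics/side19.png

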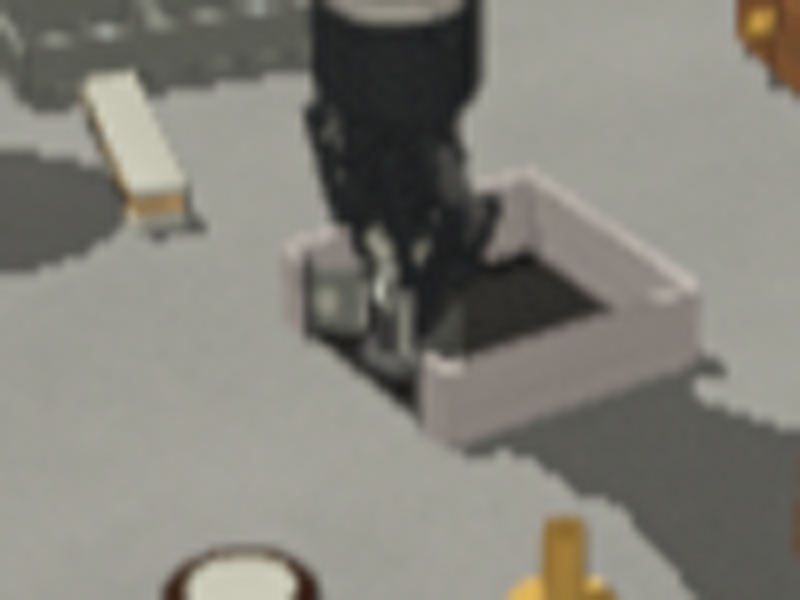

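Both leaves are pushed inward and the spring stands midway between the posts. I'll push on through.

```bash
python3 -m pendant '[[[0.012,0,0],0,1],[[0.024,0,0],0,1],[[0.036,0,0],0,1],[[0.048,0,0],0,1],[[0.058,0,0],0,1],[[0.067,0,0],0,1],[[0.067,0,0.003],0,1],[[0.067,0,0.003],0,1],[[0.067,0,0.003],0,1]]' ; python3 - <<'E'
from h import *
a=np.radians(11.6);go(.501+.087*np.cos(a),.2354+.087*np.sin(a),.0105,11.6)
im=vision.get_image("side"); save(im,"side20",(170,130,270,205));im=vision.get_image("top"); save(im,"top20",(120,150,270,260))
E
```

```text
clock: 19.9
eef_pos: [0.5847, 0.2525, 0.0113]
tcp_rot: [3.125, 0.317, -0.002]
force: [-1.0, -0.1, -1.9]
grip_width: 0.0237
t 19.9 pos [0.5847 0.2525 0.0113] yaw 11.58 tilt [-1.5e-03 -6.0e-04 -1.0e+00] F [-1.  -0.1 -1.9] w 0.0237
tool shift [ 0.0016 -0.0001  0.0008] roll -0.0
```

View pics/side20.png

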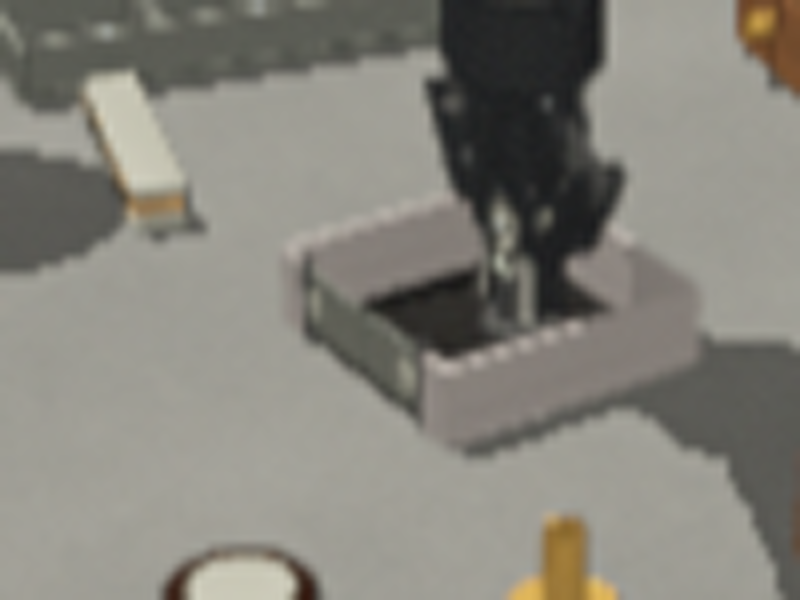

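View pics/top20.png

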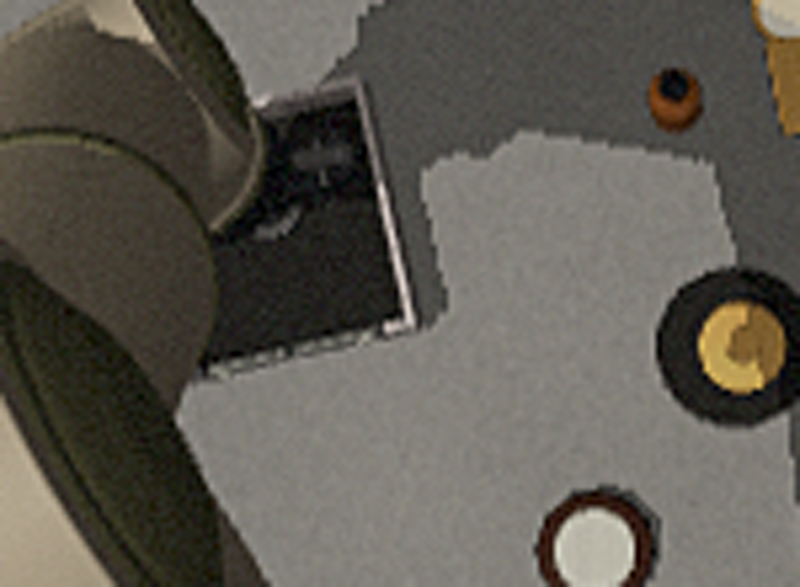

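The gate has closed behind the spring. I'll set it down, open the fingers part way and lift.

```bash
python3 -m pendant '[[[0,0,0.001],0,1],[[0,0,0.002],0,1],[[0,0,0.002],0,1]]'; python3 -m pendant '[[[0,0,0],0,0.25],[[0,0,0],0,0.0],[[0,0,0],0,-0.1],[[0,0,0],0,-0.1],[[0,0,0],0,-0.1],[[0,0,0],0,-0.1]]'; python3 - <<'E'
from h import *
im=vision.get_image("side"); save(im,"side21",(170,130,270,205))
E
```

```text
clock: 20.25
eef_pos: [0.5854, 0.2528, 0.0101]
tcp_rot: [3.126, 0.317, -0.0]
force: [-2.0, -0.6, 2.9]
grip_width: 0.0237
clock: 20.75
eef_pos: [0.5858, 0.2528, 0.0097]
tcp_rot: [3.126, 0.317, -0.0]
force: [0.6, 0.3, 0.0]
grip_width: 0.0471
```

View pics/side21.png

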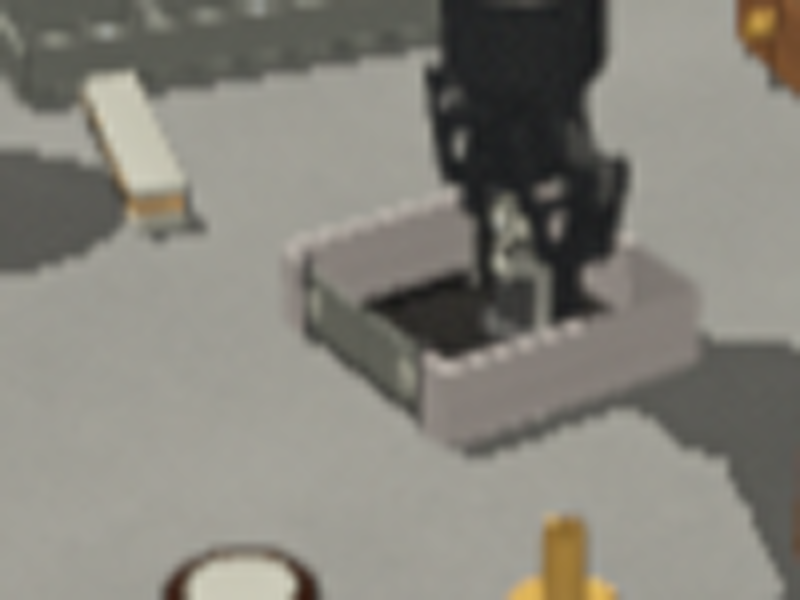

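```bash
python3 -m pendant '[[[0,0,-0.01],0,-0.1],[[0,0,-0.03],0,-0.1],[[0,0,-0.06],0,-0.1],[[0,0,-0.09],0,-0.1],[[0,0,-0.13],0,-0.1],[[0,0,-0.17],0,-0.1],[[0,0,-0.2],0,-0.1],[[0,0,-0.2],0,-0.1]]'; python3 - <<'E'
from h import *
go(.45,.0,.2)
im=vision.get_image("side"); save(im,"side22",(170,130,350,265))
E
```

```text
clock: 21.47
eef_pos: [0.5885, 0.254, 0.2174]
tcp_rot: [-3.122, -0.315, -0.015]
force: [-0.1, -0.6, 0.2]
grip_width: 0.0466
t 21.47 pos [0.5885 0.254  0.2174] yaw 11.54 tilt [ 0.0093  0.0048 -0.9999] F [-0.1 -0.6  0.2] w 0.0466
tool shift [-0.1866  0.2212  0.0149] roll None
```

View pics/side22.png

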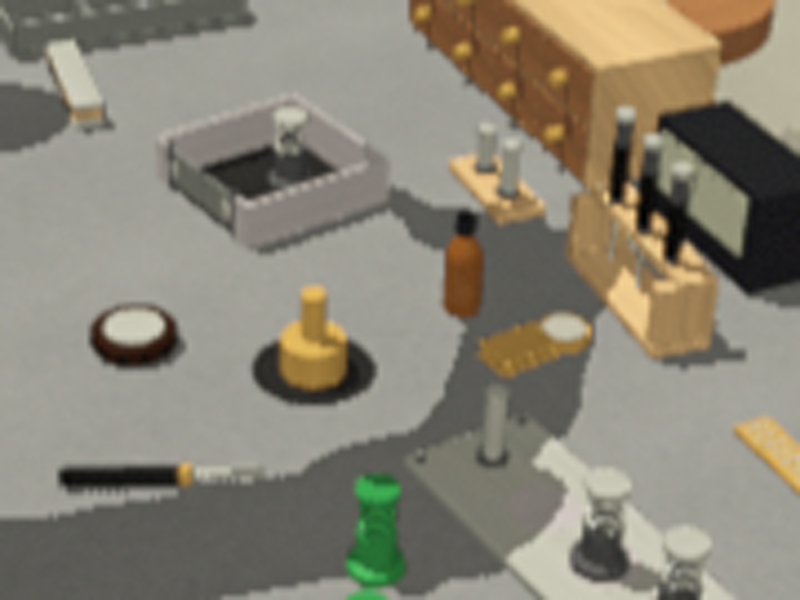

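The spring stands upright in the pen (290,150) with the leaves shut, the weight is upright on its pad (313,340), and the other two springs are on the plate. The gripper is clear of everything, so I'll hand in.

```bash
python3 -m pendant '[[[0,0,0],0,-0.1],[[0,0,0],0,-0.1],[[0,0,0],0,-0.1]]'; python3 -c "
from h import *
print(ctrl.job_done())"
```

```text
clock: 21.77
eef_pos: [0.585, 0.2525, 0.2085]
tcp_rot: [3.125, 0.317, -0.004]
force: [0.6, -0.6, -0.0]
grip_width: 0.047
the job is handed in; nothing more can be done
None
```

The matching spring is standing in the pen with the gate shut, and I handed the job in at 21.8 s of the 72 s allowed. No verdict was reported.

**Finding the match:** the 56 mm gauge (gauge_q) stands on the plate. The rack gauges measured 8.8 px and 10.7 px, which fits the 40 mm and 48 mm ones. The first spring I loaded, the one nearest the gauge, carried the released weight at about 10 mm sag. The wrist force balanced near 9–10 mm, and in the picture the loaded spring spanned about 118 px against 120 px for the gauge. Since it matched, I did not load the other two.

**Last checks:**
- **Weight:** it is back upright, near the centre of its pad.
- **Spring and gate:** I carried the spring through the gate near desk level. A picture midway showed both leaves pushed inward; after release it stood upright about 85 mm past the gate, with the leaves shut.
- **Everything else:** the other two springs are upright on the plate, nothing in the last picture appeared displaced, and the gripper is clear above the pen. The jar and part of the plate were outside that picture.

**Disagreements:** the two cameras differed by 2–9 mm in y. I relied mainly on the top view for positions, and the grasps and placings came out centred. The gripper opening read about 2 mm below the true size of whatever it held.

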